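# Hang the hook-top tins on the cabinet's swing rail

## Robot

A 7-joint arm with a two-finger parallel gripper is mounted at the origin on the work surface. World frame = base frame: x ahead of the robot, y to its left, z up, the work surface at z = 0. Lengths are in m, angles in rad, forces in N, time in s.
With the tool pointing down it reaches from about 0.35 to 0.9 m from the base axis. Payload 8.1 kg.
Tool frame: the origin (TCP) lies between the finger pads; the fingertips stand 11 mm ahead of it and the grasp point (between the pads) lies 8 mm behind it; z points along the fingers, y is the line along which they close (so a half turn about z gives the same grasp; the last joint's range is limited). The gripper opens to 92 mm and grips with 3 to 60 N. Pads are 19 mm wide; open, the fingers measure 130 mm over their backs; the gripper's body (75 mm by 190 mm) begins 47 mm behind the grasp point.
Start: joints at [-1.358, 0.434, 0.025, 1.573, -0.012, 1.134, -0.075], TCP at [0.194, 0.594, 0.207] pointing down, gripper open.
Joint ranges: [-2.62, 2.62], [-0.44, 2.09], [-1.27, 1.32], [0.08, 2.57], [-1.32, 4.46], [0.12, 2], [-2.74, 2.74]. Speed limits (rad/s): [2.22, 2.22, 3.01, 3.01, 3.14, 3.14, 3.14].

## Interface

Orientations are given as a rotation vector (axis times angle).
In Python, from cell import observe, get_image, camera_params, sign_off gives the robot as it stands.
- The arm moves only by the shell command python3 -m pendant 'ROWS' [FORCE]. ROWS is JSON, one flat list of numbers, 7 for each row, row after row: the shift along the tool's x, y, z in m, then the turn, a rotation vector about the tool's x, y, z in rad, then the finger opening in m, from 0 to 0.0918. In form: [dx, dy, dz, rx, ry, rz, jaw, dx, dy, dz, rx, ry, rz, jaw, ...]. A call has 1 to 10 rows; each row shifts and turns the commanded pose from where the row before left it, along the tool's axes as they then stand; what a row does not reach is not made up. A row lasts 1/8 s, in which the tool goes at most 62.5 mm and 10.7 degrees, less where a joint would pass 70% of its speed; a pose out of reach is approached as far as the arm can. A call is refused whole if a number of a shift passes 0.0625 or a number of a turn 0.188, either way. A call with a gripper value outside its range is refused whole. The fingers move at their own pace and stop on an object; FORCE is the grip in N (left out, the last holds). Time passes only in rows, so rows that do not move let the fingers close. It gives the time, the measured TCP pose, the force, the opening and the grip force at its end, in the units of the state.
- observe(): the state, without advancing time (a new reading comes with each control period).
- get_image(name): name is "scene" or "top"; returns the picture (400x640x3 uint8, red, green, blue); there is no depth.
- camera_params(name): a dict with "intrinsics" (3x3 intrinsics, pixels), "eye" and "rotation" of the camera in the world. Camera axes: x right, y down, z forward; pixel columns grow to the right and rows downward; lengths in m; the calibration is good to about 2 mm. A picture is of the moment at which its call begins. camera_params takes no time and is no camera call.
- sign_off(): hands the job in; it is judged then, once.
The state is a dict: "clock": time; "joints": joint angles; "dq": joint speeds; "joint_efforts": joint torques, N m; "position": TCP position; "ee_rot": TCP orientation; "force": force on the tool from outside, world axes, zero at the start; "ft_torque": the same for the moment, N m; "width": opening from 0.0 (shut) to 1.0 (fully open); "gripper_force": force on a finger pad.
Only numpy, scipy, OpenCV 4.12 (cv2) and the standard library are available. Lean on these libraries where they do the work, as an engineer would, in place of code of your own. Each camera call takes 0.05 s, during which the arm holds its last target. There are 200 camera calls.

## Task

Swing the rail on the side of the small cabinet out until it stands square to that side (90 degrees). While it stands there, hang every hook-top tin that is on the shelf on the rail by sliding its open hook sideways over the rod, so that all of them hang free. Then swing the loaded rail back to 45 degrees and leave it there with all the tins still hanging; leave the coffee jar, the sugar canister, the mug and the teaspoon where they are.

Things in the scene. Friction and masses are not known exactly. Their poses are not given: they have to be found in the camera images.
- rail (a joint): rail angle, rad, about its upright hinge on the side (the robot's right) of the fixed white cabinet, 260 x 200 x 180 mm. 0 = folded along that side, tip to the front (to the robot); grows as the tip swings out, counter-clockwise from above; 1.571 = square to the side; stops at 0 and 1.8. Stiff (0.5 N m, some 2 N at the tip), stays where left
- rail_mid (a point): middle of the rail's level round steel rod, on its axis, 128 mm above the shelf; rod 10 mm thick. The frame turns with the rail: own -x points along the rod to the tip, z up. Hinge axis 125 mm from here to own +x (sleeve radius 11 mm), tip knob's axis 125 mm to -x. Room for three tins side by side, some 62 mm apart
- rail_knob (a point): grip point of the rail's tip knob: upright black round knob, 22 mm thick, from 120 to 183 mm above the shelf, its axis 250 mm from the hinge axis; this point is on that axis, 165 mm above the shelf (37 mm above the rod's axis)
- tin1_ring (a point): hook-top tin 1: centre of the upright open C ring (white plastic) on its lid, 83 mm above its foot; z up along the tin. Ring: plate 12 mm thick (own y), inner radius 19 mm, outer 26 mm; its gap, 19 mm high, level with the centre, looks to own +x (at the start within 0.6 rad of away from the robot). Hung, the rod lies in a shallow notch at the top inside, 14.5 mm above this point. None if absent
- tin2_ring (a point): hook-top tin 2: centre of the upright open C ring (white plastic) on its lid, 83 mm above its foot; z up along the tin. Ring: plate 12 mm thick (own y), inner radius 19 mm, outer 26 mm; its gap, 19 mm high, level with the centre, looks to own +x (at the start within 0.6 rad of away from the robot). Hung, the rod lies in a shallow notch at the top inside, 14.5 mm above this point. None if absent
- tin3_ring (a point): hook-top tin 3: centre of the upright open C ring (white plastic) on its lid, 83 mm above its foot; z up along the tin. Ring: plate 12 mm thick (own y), inner radius 19 mm, outer 26 mm; its gap, 19 mm high, level with the centre, looks to own +x (at the start within 0.6 rad of away from the robot). Hung, the rod lies in a shallow notch at the top inside, 14.5 mm above this point. None if absent
- tin1_tab (a point): hook-top tin 1: middle of the flat grip tab above its ring, 130 mm above its foot (47 mm above the ring's centre). Tab: 12 mm thick along own y, 28 mm wide along own x, reaching 24 mm below and 14 mm above this point. Tin: metal, 49 mm across (weighted foot 52 mm), 59 mm high, about 180 g; 144 mm high in all with ring and tab. None if absent
- tin2_tab (a point): hook-top tin 2: middle of the flat grip tab above its ring, 130 mm above its foot (47 mm above the ring's centre). Tab: 12 mm thick along own y, 28 mm wide along own x, reaching 24 mm below and 14 mm above this point. Tin: metal, 49 mm across (weighted foot 52 mm), 59 mm high, about 180 g; 144 mm high in all with ring and tab. None if absent
- tin3_tab (a point): hook-top tin 3: middle of the flat grip tab above its ring, 130 mm above its foot (47 mm above the ring's centre). Tab: 12 mm thick along own y, 28 mm wide along own x, reaching 24 mm below and 14 mm above this point. Tin: metal, 49 mm across (weighted foot 52 mm), 59 mm high, about 180 g; 144 mm high in all with ring and tab. None if absent
- jar: bystander: closed coffee jar with a red lid, 72 mm across, 120 mm high, beyond the rail; origin under its centre
- canister: bystander: yellow sugar canister, 96 mm across, 112 mm high; origin under its centre
- mug: bystander: white ceramic mug, 80 mm across, 90 mm high; origin under its centre
- teaspoon: bystander: steel teaspoon 140 mm long, lying flat on the shelf; origin under its middle
Not all that is in view belongs to the job. Leave any green look-alike of the part that bears tin1_ring alone.

How it is judged:
On the way, in this order (a step that is already met when the one before it is completed fails the run):
1. the rail stands square to the cabinet's side (1.571 rad, within 0.12) (value of joint rail between 1.45 and 1.69 rad), for 0.3 s.
2. every tin present hangs free by its hook on the rail, let go, while the rail still stands about square (within 0.18 rad) (value of joint rail between 1.39 and 1.75 rad and x of tin1_ring in the frame of rail_mid between -0.11 and 0.115 m and y of tin1_ring in the frame of rail_mid between -0.012 and 0.012 m and z of tin1_ring in the frame of rail_mid between -0.021 and -0.008 m and angle between each of tin1_ring, tin2_ring, tin3_ring's own z axis and vertical below 0.6 rad and contact force between the fingers and tin1 below 0.2 N and x of tin2_ring in the frame of rail_mid between -0.11 and 0.115 m and y of tin2_ring in the frame of rail_mid between -0.012 and 0.012 m and z of tin2_ring in the frame of rail_mid between -0.021 and -0.008 m and contact force between the fingers and tin2 below 0.2 N and x of tin3_ring in the frame of rail_mid between -0.11 and 0.115 m and y of tin3_ring in the frame of rail_mid between -0.012 and 0.012 m and z of tin3_ring in the frame of rail_mid between -0.021 and -0.008 m and contact force between the fingers and tin3 below 0.2 N), for 0.3 s.
At the end, for the whole second after the job is handed in: the rail rests at 45 degrees (0.785 rad within 0.1) and every tin present hangs on its rod by the hook: ring centre 8 to 21 mm below the rod's axis and within 12 mm of it sideways, let go; a gentle sway (up to 0.6 rad) does no harm (value of joint rail between 0.685 and 0.885 rad and velocity of joint rail between -0.05 and 0.05 rad/s and x of tin1_ring in the frame of rail_mid between -0.11 and 0.115 m and y of tin1_ring in the frame of rail_mid between -0.012 and 0.012 m and z of tin1_ring in the frame of rail_mid between -0.021 and -0.008 m and angle between each of tin1_ring, tin2_ring, tin3_ring's own z axis and vertical below 0.6 rad and contact force between the fingers and tin1 below 0.2 N and x of tin2_ring in the frame of rail_mid between -0.11 and 0.115 m and y of tin2_ring in the frame of rail_mid between -0.012 and 0.012 m and z of tin2_ring in the frame of rail_mid between -0.021 and -0.008 m and contact force between the fingers and tin2 below 0.2 N and x of tin3_ring in the frame of rail_mid between -0.11 and 0.115 m and y of tin3_ring in the frame of rail_mid between -0.012 and 0.012 m and z of tin3_ring in the frame of rail_mid between -0.021 and -0.008 m and contact force between the fingers and tin3 below 0.2 N); the robot touches nothing.
It fails at once if the jar is shoved more than 40 mm from its place or knocked over (distance of jar from where it was at the start of the episode above 0.04 m).
It fails at once if the canister is shoved more than 40 mm from its place or knocked over (distance of canister from where it was at the start of the episode above 0.04 m).
It fails at once if the mug is shoved more than 40 mm from its place or knocked over (distance of mug from where it was at the start of the episode above 0.04 m).
It fails at once if the teaspoon is shoved more than 40 mm from its place or knocked over (distance of teaspoon from where it was at the start of the episode above 0.04 m).
Of tin1, tin2, tin3 only 2 to 3 are there at a start; the rules pass over those that are not, and their reading is None.
At some moment in a run one of tin1, tin2, tin3 may be knocked a few centimetres aside while the robot is not near it.
It also fails if it takes over 210 s, if anything falls off the work surface, if the arm or the gripper's body presses on something with over 40 N, if the wrist force passes 120 N, or if a joint passes its speed limit or range.

## Working session

There is one attempt and no reset: what is moved stays moved. The work goes in short steps, Python scripts to look and compute and a shell command to move; the robot and the scene stay as the last step left them, time stands still between calls to the robot, and variables do not carry over. Pictures are saved under pics/ and viewed, at most 14 in all, crops included, and the job is handed in when it is done.

```bash
ls; mkdir -p pics
python3 - <<'E'
from cell import *
import cv2
s=observe();print(s)
for n in("scene","top"):
    cv2.imwrite(f"pics/{n}0.png",get_image(n)[:,:,::-1]);print(n,camera_params(n))
E
```

```text
pics
{'clock': 0.0, 'joints': array([-1.35759345,  0.43526094,  0.02499455,  1.57410215, -0.01159629,
        1.13397622, -0.07511261]), 'dq': array([ 0.00135374, -0.0017582 ,  0.00138425, -0.00070786, -0.00023194,
        0.00182833, -0.0004894 ]), 'joint_efforts': array([-2.80430868e-04, -6.67831135e+01,  9.84704420e-01, -3.14475095e+01,
       -6.06365525e-02,  4.25726152e-02,  1.64898338e-04]), 'position': array([0.19401535, 0.59355631, 0.20651971]), 'ee_rot': array([-4.94144074e-01, -3.10239072e+00,  2.51145451e-03]), 'force': array([ 0.29990437, -0.22409999, -0.27725922]), 'ft_torque': array([ 0.013056  , -0.00774137,  0.00796173]), 'gripper_force': 0.0, 'width': 1.0002541505136402}
scene {'intrinsics': array([[484.23927928,   0.        , 323.99513537],
       [  0.        , 484.23927928, 199.11008601],
       [  0.        ,   0.        ,   1.        ]]), 'eye': array([1.23467047, 0.08651415, 1.22753602]), 'rotation': array([-1.76615097, -2.10773526,  0.5821705 ])}
top {'intrinsics': array([[415.94774356,   0.        , 316.48143768],
       [  0.        , 415.94774356, 197.83527257],
       [  0.        ,   0.        ,   1.        ]]), 'eye': array([ 0.34484673, -0.01937149,  1.15273821]), 'rotation': array([-1.98118847,  2.2029792 , -0.26716096])}
```

View pics/scene0.png

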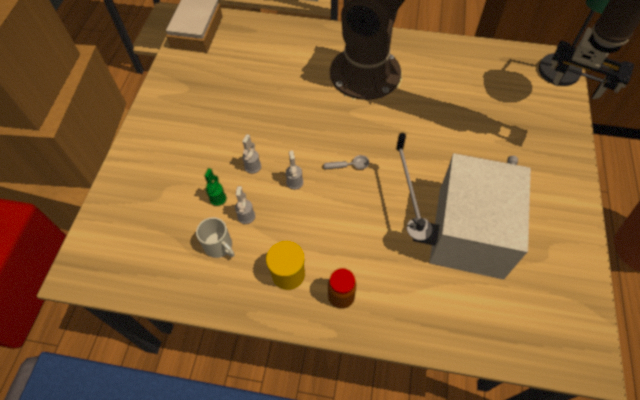

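View pics/top0.png

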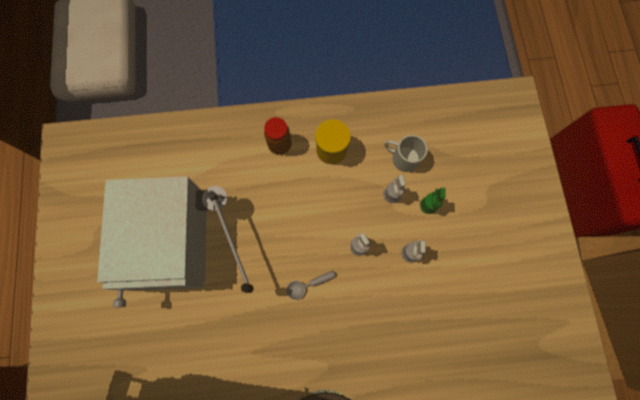

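Scene picture: three white/grey tins at (250,155), (294,170) and (243,205), with the green look-alike at (214,187). The rail has its hinge at (425,232) and its knob at (401,140). In the top view the tins are at (360,245), (414,251) and (396,189), green is at (433,201), the knob at (247,288) and the hinge at (213,198).

```bash
cat > h.py <<'E'
import numpy as np,cv2
from scipy.spatial.transform import Rotation as R
from cell import *
def cam(n):
    p=camera_params(n);return np.array(p["intrinsics"]),np.array(p["eye"]),R.from_rotvec(p["rotation"]).as_matrix()
def ray(n,uv):
    K,e,M=cam(n);d=M@np.linalg.inv(K)@np.array([uv[0],uv[1],1.]);return e,d/np.linalg.norm(d)
def onz(n,uv,z):
    e,d=ray(n,uv);return e+d*(z-e[2])/d[2]
def tri(a,b):
    e1,d1=ray("scene",a);e2,d2=ray("top",b)
    s=np.linalg.lstsq(np.c_[d1,-d2],e2-e1,rcond=None)[0];p,q=e1+s[0]*d1,e2+s[1]*d2
    return (p+q)/2,np.linalg.norm(p-q)
def proj(n,P):
    K,e,M=cam(n);c=(np.atleast_2d(P)-e)@M;c=c@K.T;return c[:,:2]/c[:,2:]
E
python3 - <<'E'
from h import *
np.set_printoptions(precision=4,suppress=True)
for n in("scene","top"):print(n,camera_params(n)["eye"],R.from_rotvec(camera_params(n)["rotation"]).as_matrix().round(2).tolist())
a=cv2.imread("pics/scene0.png")[130:230,190:310];b=cv2.imread("pics/top0.png")[165:270,340:455]
a=cv2.resize(a,(390,325),interpolation=cv2.INTER_CUBIC)
b=cv2.resize(b,(400,365),interpolation=cv2.INTER_CUBIC)
o=np.zeros((365,800,3),np.uint8);o[:325,:390]=a;o[:,400:]=b;cv2.imwrite("pics/crop1.png",np.clip(o*1.3,0,255))
print("knobtop",onz("top",(246.5,287.5),.183),onz("scene",(402,135),.183))
print("hinge",onz("top",(213,198),.128),onz("scene",(420,229),.128))
E
```

```text
scene [1.2347 0.0865 1.2275] [[-0.18, 0.85, -0.5], [0.98, 0.15, -0.1], [-0.01, -0.51, -0.86]]
top [ 0.3448 -0.0194  1.1527] [[-0.11, -0.96, 0.24], [-0.99, 0.1, -0.02], [-0.0, -0.24, -0.97]]
knobtop [0.3937 0.1401 0.183 ] [0.3986 0.1399 0.183 ]
hinge [0.6277 0.2195 0.128 ] [0.6459 0.2168 0.128 ][ WARN:0@0.167] global loadsave.cpp:1063 imwrite_ Unsupported depth image for selected encoder is fallbacked to CV_8U.
```

View pics/crop1.png

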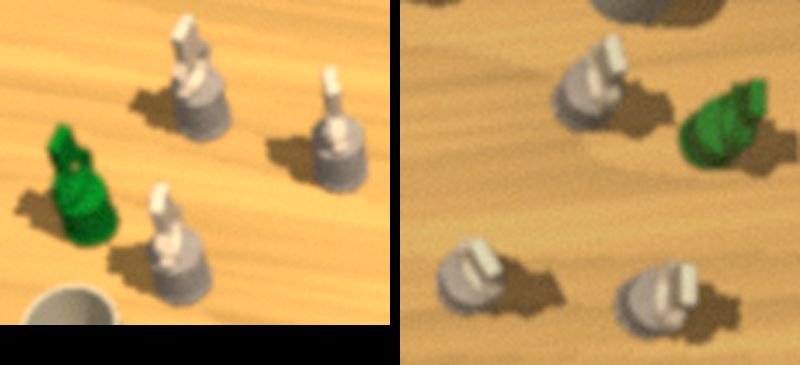

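Three white tins: upper A at top px (397,183), left B at (360,243), right C at (415,249). The green one at (433,200) is the look-alike and stays untouched. White plastic on grey metal matches the description. Next I measure tabs, rail and cabinet.

Run:
```python
from h import *
np.set_printoptions(precision=4,suppress=True)
im=cv2.imread("pics/top0.png");sc=cv2.imread("pics/scene0.png")
hsv=cv2.cvtColor(im,cv2.COLOR_BGR2HSV)
def up(i,x,y,w,h,s):return cv2.resize(i[y:y+h,x:x+w],None,fx=s,fy=s,interpolation=cv2.INTER_CUBIC)
o=np.zeros((600,800,3),np.uint8)
a=up(im,90,170,170,130,2.3);o[:a.shape[0],:a.shape[1]]=a
a=up(sc,390,125,150,155,2.6);o[:a.shape[0],395:395+a.shape[1]]=a[:,:405]
for i,(x,y) in enumerate([(350,228),(403,234),(384,170)]):
    a=up(im,x,y,26,20,7.5);o[405:405+a.shape[0],i*200:i*200+a.shape[1]]=a
cv2.imwrite("pics/crop2.png",np.clip(o*1.3,0,255).astype(np.uint8))
```

```text
(no output)
```

View pics/crop2.png

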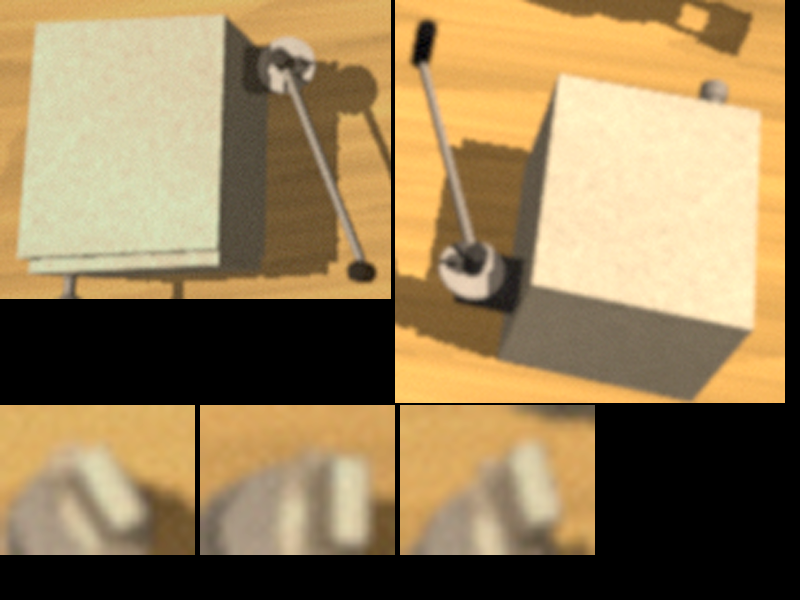

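```bash
cat >> h.py <<'E'
def goto(x,y,z,yaw=None):
    """shift in tool axes and rz to a down-pointing TCP with tool y axis at world angle yaw (mod pi)"""
    s=observe();M=R.from_rotvec(s["ee_rot"]).as_matrix();p=s["position"]
    d=M.T@(np.array([x,y,z])-p);cy=np.arctan2(M[1,1],M[0,1]);out=[d.round(4).tolist()]
    if yaw is not None:
        e=(yaw-cy+np.pi/2)%np.pi-np.pi/2;out.append(("rz",round(-e,3)))
    print("now",p.round(4),"yaw y",round(cy,3),"tilt",M[:,2].round(3),"q7",s["joints"][6].round(2),"shift",*out)
E
python3 - <<'E'
from h import *
np.set_printoptions(precision=4,suppress=True)
S=lambda c,o,s:(o[0]+c[0]/s,o[1]+c[1]/s)
print("side edge",onz("top",(187,177),.18),onz("top",(185.2,277.8),.18),"scene",onz("scene",S((558-395,75),(390,125),2.6),.18),onz("scene",S((532-395,287),(390,125),2.6),.18))
print("hinge",tri(S((470-395,262),(390,125),2.6),S((286,64),(90,170),2.3)))
print("hinge z.128",onz("top",S((287,68),(90,170),2.3),.128))
tops={"A":((162,190),(402,180.7),(25,70)),"B":((332,73),(364.9,239.1),(45,65)),"C":((186,22),(423,246.7),(0,1))}
for k,(s,t,d) in tops.items():
    d=np.array(d)/np.hypot(*d)*5
    a,b=onz("top",np.array(t)-d,.144),onz("top",np.array(t)+d,.144)
    v=a-b
    print(k,"top z144",onz("top",t,.144),"ang of own x",np.arctan2(v[1],v[0]),"tri",tri(S(s,(190,130),3.25),t))
print("jar",onz("top",(277,128),.12),"can",onz("top",(333,136),.112))
goto(.394,.140,.157,0)
E
```

```text
side edge [0.6731 0.2682 0.18  ] [0.4306 0.2796 0.18  ] scene [0.436  0.2781 0.18  ] [0.6815 0.2655 0.18  ]
hinge (array([0.6309, 0.2164, 0.1173]), np.float64(0.0040557972573599665))
hinge z.128 [0.6231 0.2152 0.128 ]
A top z144 [ 0.6176 -0.2611  0.144 ] ang of own x 0.1792966518436867 tri (array([ 0.6173, -0.2607,  0.1452]), np.float64(0.00021352068074465891))
B top z144 [ 0.4805 -0.1482  0.144 ] ang of own x 0.47759132549056277 tri (array([ 0.4803, -0.1486,  0.1459]), np.float64(0.0011620337038889263))
C top z144 [ 0.4472 -0.2859  0.144 ] ang of own x -0.167400016217346 tri (array([ 0.4472, -0.2858,  0.1436]), np.float64(0.0002271635584847576))
jar [0.8047 0.0424 0.12  ] can [ 0.7692 -0.1044  0.112 ]
now [0.194  0.5936 0.2067] yaw y 1.255 tilt [-0.    -0.001 -1.   ] q7 -0.08 shift [-0.331, -0.369, 0.0502] ('rz', np.float64(1.255))
```

```bash
python3 -m pendant '[-0.041,-0.046,-0.004,0,0,0,0.0918,-0.041,-0.046,-0.004,0,0,0,0.0918,-0.041,-0.046,-0.004,0,0,0,0.0918,-0.041,-0.046,-0.004,0,0,0,0.07,-0.041,-0.046,-0.004,0,0,0,0.06,-0.041,-0.046,-0.004,0,0,0,0.06,-0.041,-0.046,-0.004,0,0,0,0.06,-0.041,-0.046,-0.004,0,0,0,0.06,0,0,0,0,0,0,0.06,0,0,0,0,0,0,0.06]' 20
python3 - <<'E'
from h import *
goto(.396,.140,.157)
t=get_image("top")
# knob shape now
print(proj("top",[.396,.14,.183]))
E
```

```text
clock: 1.35
position: [0.3913, 0.1426, 0.2392]
ee_rot: [-0.495, -3.102, -0.0]
force: [0.3, 0.8, 0.1]
width: 0.656
gripper_force: 0.0
now [0.3913 0.1426 0.2392] yaw y 1.254 tilt [-0.  0. -1.] q7 0.8 shift [-0.0053, -0.001, 0.0822]
[[246.46555906 286.47350528]]
```

```bash
python3 -m pendant '[-0.002,0,0.03,0,0,0,0.06,-0.002,0,0.03,0,0,0,0.06,0,0,0.022,0,0,0,0.06,0,0,0,0,0,0,0,0,0,0,0,0,0,0,0,0,0,0,0,0,0,0,0,0,0,0,0,0,0,0,0,0,0,0,0]' 20
python3 - <<'E'
from h import *
s=observe();p=s["position"];print(s["width"]*91.8)
H=np.array([.632,.218]);d=p[:2]-H;r=np.hypot(*d);a0=np.arctan2(d[1],d[0]);print(r,(a0%(2*np.pi))-(np.pi-.049))
# arc rows in tool axes
M=R.from_rotvec(s["ee_rot"]).as_matrix()
aend=-np.pi/2-.049
u=np.linspace(a0,aend,11) if a0<0 else np.linspace(a0-2*np.pi,aend,11)
P=np.c_[H[0]+r*np.cos(u),H[1]+r*np.sin(u),0*u+.157]
print((np.diff(P,axis=0)@M).round(4).tolist(),P[-1])
E
```

```text
clock: 2.4
position: [0.3964, 0.1419, 0.158]
ee_rot: [0.494, 3.101, 0.003]
force: [2.6, 2.6, 1.9]
width: 0.226
gripper_force: 20.0
20.766012913763234
0.24756517602448944 0.36148976426056967
[[-0.019, -0.0231, -0.0], [-0.0217, -0.0206, -0.0], [-0.024, -0.0179, 0.0], [-0.026, -0.0148, 0.0], [-0.0276, -0.0116, 0.0], [-0.0288, -0.0082, 0.0], [-0.0296, -0.0047, 0.0], [-0.0299, -0.0011, 0.0], [-0.0298, 0.0026, 0.0001], [-0.0293, 0.0061, 0.0001]] [ 0.61987416 -0.02926803  0.157     ]
```

```bash
python3 -m pendant '[-0.0095,-0.0115,0,0,0,0,0,-0.0095,-0.0115,0,0,0,0,0,-0.011,-0.0103,0,0,0,0,0,-0.011,-0.0103,0,0,0,0,0,-0.012,-0.009,0,0,0,0,0,-0.012,-0.009,0,0,0,0,0,-0.013,-0.0074,0,0,0,0,0,-0.013,-0.0074,0,0,0,0,0,-0.0138,-0.0058,0,0,0,0,0,-0.0138,-0.0058,0,0,0,0,0]' 20; python3 -m pendant '[-0.0144,-0.0041,0,0,0,0,0,-0.0144,-0.0041,0,0,0,0,0,-0.0148,-0.0024,0,0,0,0,0,-0.0148,-0.0024,0,0,0,0,0,-0.015,-0.0005,0,0,0,0,0,-0.015,-0.0005,0,0,0,0,0,-0.0149,0.0013,0,0,0,0,0,-0.0149,0.0013,0,0,0,0,0,-0.0147,0.003,0,0,0,0,0,-0.0147,0.003,0,0,0,0,0]';python3 -m pendant '[0,0,0,0,0,0,0,0,0,0,0,0,0,0]'
```

```text
clock: 3.65
position: [0.4815, 0.0216, 0.158]
ee_rot: [0.492, 3.102, 0.003]
force: [0.7, 5.7, 5.9]
width: 0.226
gripper_force: 20.0
clock: 4.9
position: [0.6192, -0.0316, 0.1579]
ee_rot: [-0.495, -3.102, 0.002]
force: [-2.6, -2.5, 8.1]
width: 0.227
gripper_force: 20.0
clock: 5.15
position: [0.6201, -0.0316, 0.158]
ee_rot: [0.495, 3.101, -0.002]
force: [1.3, -3.5, 4.8]
width: 0.224
gripper_force: 20.0
```

```bash
python3 -m pendant '[0,0,0,0,0,0,0.05,0,0,0,0,0,0,0.05,0,0,-0.02,0,0,0,0.05,0,0,-0.05,0,0,0,0.05,0.05,0,-0.05,0,0,0,0.05,0.06,0,0,0,0,0,0.05,0.06,0,0,0,0,0,0.05,0.06,0,0,0,0,0,0.05,0,0,0,0,0,0,0.05,0,0,0,0,0,0,0.05]'
python3 - <<'E'
from h import *
t=get_image("top");s=get_image("scene")
o=np.zeros((600,800,3),np.uint8)
a=cv2.resize(t[150:310,180:450,::-1],(800,474));o[:474]=a
cv2.imwrite("pics/a1.png",a);cv2.imwrite("pics/t1.png",t[:,:,::-1]);cv2.imwrite("pics/s1.png",s[:,:,::-1])
a=cv2.resize(s[120:310,190:450,::-1],(800,585));cv2.imwrite("pics/a2.png",a)
E
```

```text
clock: 6.4
position: [0.4066, 0.0396, 0.2718]
ee_rot: [0.493, 3.102, 0.001]
force: [0.0, 0.6, -0.1]
width: 0.545
gripper_force: 0.0
```

View pics/a1.png

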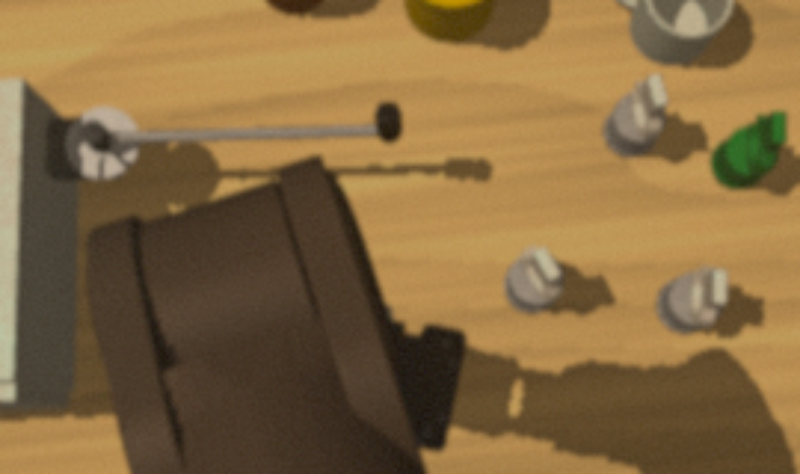

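View pics/a2.png

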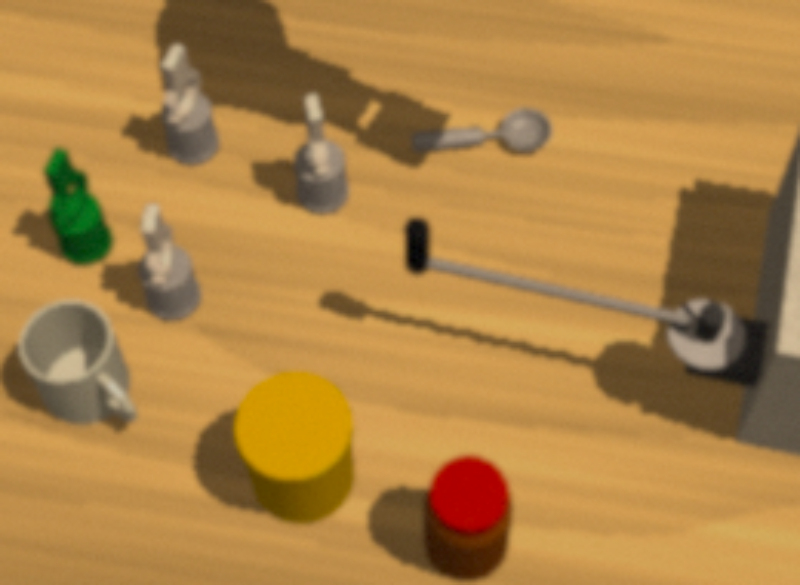

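The rail looks square: top px about (231,196) to (303,194), knob (311,190). The tins have not moved.

Run:
```python
from h import *
np.set_printoptions(precision=4,suppress=True)
T=lambda x,y:(180+x/2.963,150+y/2.963); S=lambda x,y:(190+x/3.077,120+y/3.077)
for p in[(160,136.5),(260,133.5),(360,130)]:print("rod top",onz("top",T(*p),.128))
for p in[(450,270),(550,289),(640,308)]:print("rod scene",onz("scene",S(*p),.128))
print("knob",onz("top",T(388,112),.183),onz("scene",S(417,227),.183))
print("B",onz("top",T(545,264),.144))
goto(.480,-.148,.23,.478+np.pi/2)
```

```text
rod top [0.6271 0.1661 0.128 ]
rod top [0.6206 0.0804 0.128 ]
rod top [ 0.6146 -0.0053  0.128 ]
rod scene [ 0.6215 -0.0025  0.128 ]
rod scene [0.6251 0.0832 0.128 ]
rod scene [0.63   0.1593 0.128 ]
knob [ 0.6128 -0.0302  0.183 ] [ 0.617  -0.0313  0.183 ]
B [ 0.4808 -0.1459  0.144 ]
now [0.4073 0.0391 0.2716] yaw y 1.254 tilt [ 0. -0. -1.] q7 1.03 shift [-0.1274, -0.1552, 0.0416] ('rz', np.float64(-0.795))
```

```bash
python3 -m pendant '[-0.042,-0.052,0.014,0,0,0,0.05,-0.042,-0.052,0.014,0,0,0,0.05,-0.042,-0.052,0.014,0,0,0,0.05,0,0,0,0,0,-0.159,0.05,0,0,0,0,0,-0.159,0.05,0,0,0,0,0,-0.159,0.05,0,0,0,0,0,-0.159,0.05,0,0,0,0,0,-0.159,0.05,0,0,0,0,0,0,0.05,0,0,0,0,0,0,0.05]'
python3 - <<'E'
from h import *
goto(.4803,-.1475,.122,.478+np.pi/2)
cv2.imwrite("pics/s2.png",get_image("scene")[:,:,::-1])
E
```

```text
clock: 7.75
position: [0.4718, -0.1327, 0.2328]
ee_rot: [0.739, -3.053, 0.0]
force: [0.2, -0.4, -0.5]
width: 0.546
gripper_force: 0.0
now [ 0.4718 -0.1327  0.2328] yaw y 2.046 tilt [-0.001 -0.    -1.   ] q7 2.32 shift [-0.0009, -0.0171, 0.1108] ('rz', np.float64(-0.003))
```

```bash
python3 -m pendant '[-0.001,-0.017,0,0,0,0,0.05,0,0,0.04,0,0,0,0.05,0,0,0.04,0,0,0,0.05,0,0,0.029,0,0,0,0.05,0,0,0,0,0,0,0.05,0,0,0,0,0,0,0,0,0,0,0,0,0,0,0,0,0,0,0,0,0,0,0,0,0,0,0,0]' 25
python3 - <<'E'
from h import *
goto(.4803,-.1475,.122,.478+np.pi/2)
E
```

```text
clock: 8.93
position: [0.4806, -0.1468, 0.1246]
ee_rot: [-0.745, 3.051, -0.0]
force: [0.6, -0.0, -0.5]
width: 0.163
gripper_force: 0.2
now [ 0.4806 -0.1468  0.1246] yaw y 2.05 tilt [ 0.001  0.    -1.   ] q7 2.44 shift [0.0005, -0.0005, 0.0026] ('rz', np.float64(0.001))
```

```bash
python3 -m pendant '[0,0,0,0,0,0,0,0,0,0,0,0,0,0,0,0,-0.02,0,0,0,0,0,0,-0.03,0,0,0,0,0,0,0,0,0,0.135,0,0,0,0,0,0,0.135,0,0,0,0,0,0,0.135,0,0,0,0,0,0,0.135,0,0,0,0,0,0,0,0,0,0,0,0,0,0,0]' 25
python3 - <<'E'
from h import *
goto(.545,.150,.175,np.pi/2-.06)
E
```

```text
clock: 10.18
position: [0.4803, -0.1468, 0.1741]
ee_rot: [0.091, 3.14, 0.0]
force: [0.3, 0.6, -0.7]
width: 0.001
gripper_force: 0.0
now [ 0.4803 -0.1468  0.1741] yaw y 1.513 tilt [ 0.  0. -1.] q7 1.91 shift [-0.0475, 0.3, -0.0009] ('rz', np.float64(0.002))
```

Run:
```python
from h import *
t=get_image("top");s=get_image("scene")
cv2.imwrite("pics/t3.png",t[:,:,::-1]);cv2.imwrite("pics/s3.png",s[:,:,::-1])
o=np.zeros((600,800,3),np.uint8)
o[:,:400]=cv2.resize(s[130:250,220:300,::-1],(400,600));o[:,400:]=cv2.resize(t[180:300,340:420,::-1],(400,600))
cv2.imwrite("pics/a3.png",np.clip(o*1.2,0,255).astype(np.uint8))
```

```text
(no output)
```

View pics/a3.png

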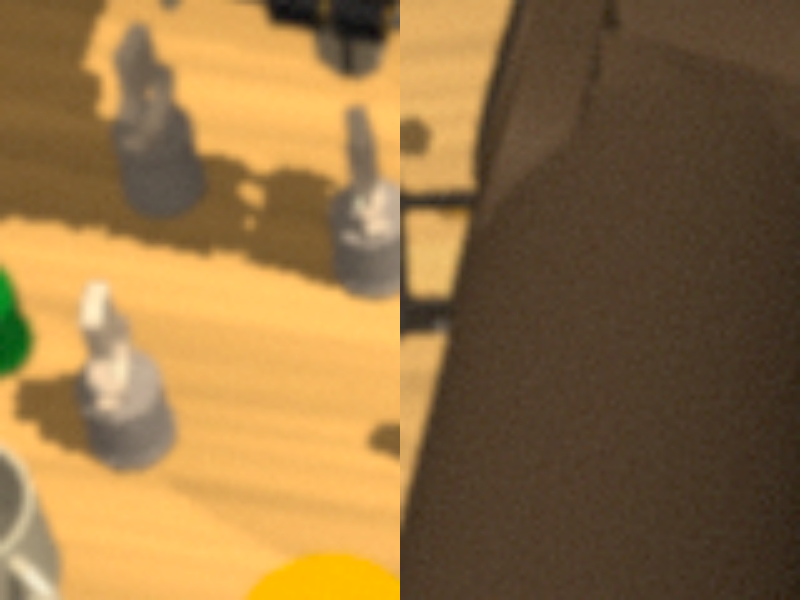

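Run:
```python
from h import *
np.set_printoptions(precision=4,suppress=True)
print(proj("scene",[[.4803,-.1468,.163],[.4803,-.1475,.144],[.4803,-.1475,0],[.43,-.17,.144]]))
print(onz("scene",(291.4,153),.144))
s=cv2.imread("pics/s3.png")
cv2.imwrite("pics/a4.png",cv2.resize(s[70:200,220:400],(720,520)))
```

```text
[[292.5933 148.8574]
 [292.7977 152.9371]
 [295.9222 181.1162]
 [288.7161 137.4489]]
[ 0.4812 -0.1512  0.144 ]
```

View pics/a4.png

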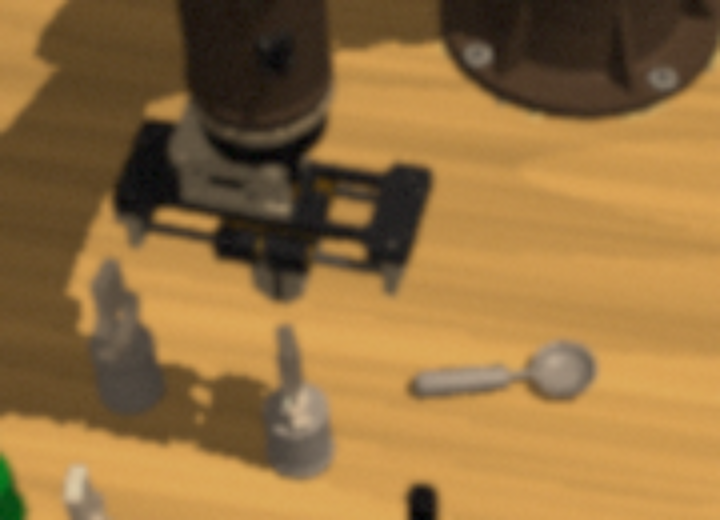

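```bash
python3 -m pendant '[0,0,0,0,0,-0.135,0.05,0,0,0,0,0,-0.135,0.05,0,0,0,0,0,-0.135,0.05,0,0,0,0,0,-0.135,0.05,0,0,0.025,0,0,0,0.05,0,0,0.025,0,0,0,0.05,0,0,0,0,0,0,0.05,0,0,0,0,0,0,0.05]' 25
python3 - <<'E'
from h import *
goto(.4803,-.1475,.122,.478+np.pi/2)
t=get_image("top");s=get_image("scene")
cv2.imwrite("pics/t5.png",t[:,:,::-1]);cv2.imwrite("pics/s5.png",s[:,:,::-1])
o=np.zeros((600,800,3),np.uint8)
o[:,:480]=cv2.resize(s[100:200,250:330,::-1],(480,600));o[:,480:]=cv2.resize(t[180:300,330:394,::-1],(320,600))
cv2.imwrite("pics/a5.png",np.clip(o*1.4,0,255).astype(np.uint8))
print(proj("scene",[.4803,-.1468,.113]))
E
```

```text
clock: 11.28
position: [0.4807, -0.1471, 0.1248]
ee_rot: [-0.746, 3.051, -0.0]
force: [-0.8, -0.3, 0.9]
width: 0.546
gripper_force: 0.0
now [ 0.4807 -0.1471  0.1248] yaw y 2.05 tilt [ 0.001 -0.    -1.   ] q7 2.44 shift [0.0005, -0.0002, 0.0028] ('rz', np.float64(0.001))
[[293.76253561 159.47343123]]
```

View pics/a5.png

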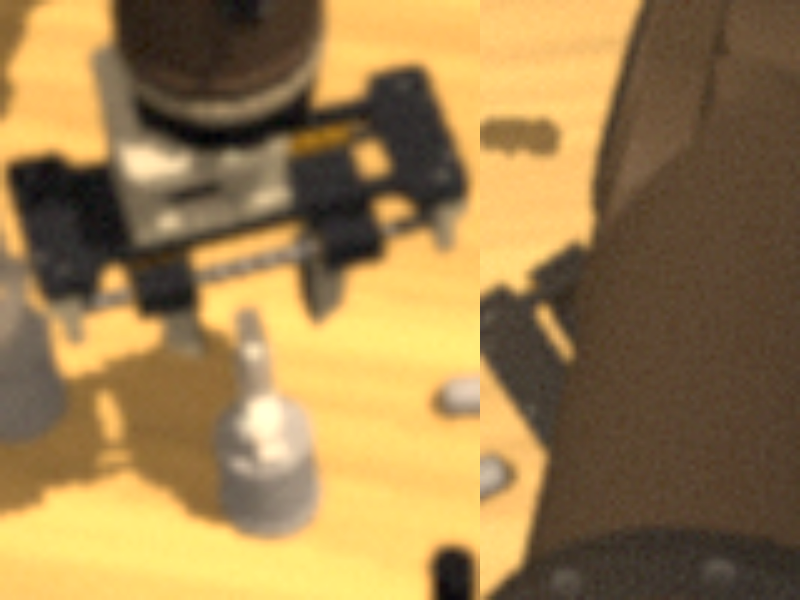

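```bash
python3 -m pendant '[0,0,0.003,0,0,0,0,0,0,0,0,0,0,0,0,0,0,0,0,0,0,0,0,0,0,0,0,0,0,0,0,0,0,0,0]' 25;python3 -m pendant '[0,0,0,0,0,0,0]';python3 -m pendant '[0,0,0,0,0,0,0,0,0,0,0,0,0,0]'
python3 - <<'E'
from h import *
s=get_image("scene")
cv2.imwrite("pics/a6.png",cv2.resize(s[100:200,250:330,::-1],(640,600)))
np.set_printoptions(precision=4,suppress=True)
print([onz("scene",(292.1,156.4),z) for z in(.113,.125,.14)],proj("scene",[.4803,-.15,.13]))
E
```

```text
clock: 12.0
position: [0.4804, -0.1469, 0.1211]
ee_rot: [-0.745, 3.052, -0.0]
force: [-0.1, -0.1, 0.4]
width: 0.123
gripper_force: 24.9
clock: 12.12
position: [0.4804, -0.1469, 0.1211]
ee_rot: [-0.745, 3.052, -0.0]
force: [0.8, 0.1, 0.6]
width: 0.119
gripper_force: 24.9
clock: 12.38
position: [0.4804, -0.1469, 0.1211]
ee_rot: [-0.745, 3.052, -0.0]
force: [0.6, -0.0, 0.0]
width: 0.127
gripper_force: 25.0
[array([ 0.4708, -0.1536,  0.113 ]), array([ 0.479, -0.151,  0.125]), array([ 0.4893, -0.1478,  0.14  ])] [[292.2463 155.7795]]
```

View pics/a6.png

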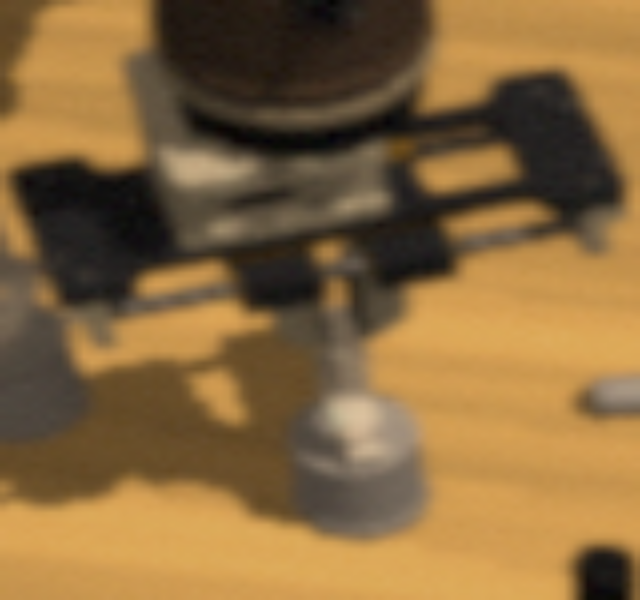

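```bash
python3 -m pendant '[0,0,0,0,0,0,0.03,0,0,0,0,0,0,0.03,-0.005,0,0,0,0,0,0.03,-0.005,0,0,0,0,0,0.03,0,0,0,0,0,0,0,0,0,0,0,0,0,0,0,0,0,0,0,0,0,0,0,0,0,0,0,0]' 40;python3 -m pendant '[0,0,0,0,0,0,0,0,0,-0.01,0,0,0,0,0,0,-0.01,0,0,0,0,0,0,0,0,0,0,0]'
python3 - <<'E'
from h import *
s=get_image("scene")
cv2.imwrite("pics/a7.png",cv2.resize(s[100:200,250:330,::-1],(640,600)))
E
```

```text
clock: 13.42
position: [0.489, -0.1423, 0.121]
ee_rot: [0.745, -3.052, -0.0]
force: [0.2, -0.6, -0.4]
width: 0.116
gripper_force: 40.0
clock: 13.92
position: [0.4899, -0.1424, 0.1422]
ee_rot: [-0.745, 3.05, -0.001]
force: [0.0, -1.5, -1.4]
width: 0.115
gripper_force: 40.0
```

View pics/a7.png

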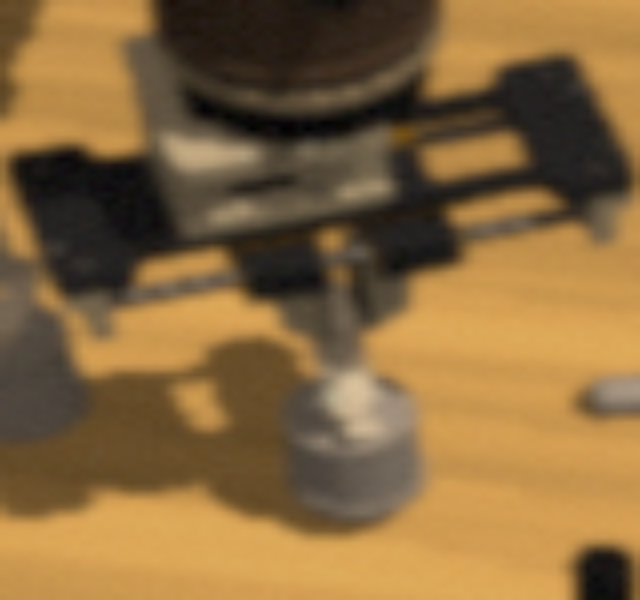

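```bash
python3 -m pendant '[0,0,-0.03,0,0,0.135,0,0,0,-0.03,0,0,0.135,0,0,0,0,0,0,0.135,0,0,0,0,0,0,0.135,0,0,0,0,0,0,0,0,0,0,0,0,0,0]' 40
python3 - <<'E'
from h import *
goto(.572,.150,.180,np.pi/2-.06)
E
```

```text
now [ 0.4896 -0.1422  0.1417] yaw y 2.05 tilt [ 0.001 -0.    -1.   ] q7 2.42 shift [-0.2079, 0.2213, -0.0382] ('rz', np.float64(0.539))invalid input
```

```bash
python3 -m pendant '[0,0,-0.03,0,0,0.135,0, 0,0,-0.03,0,0,0.135,0, 0,0,0,0,0,0.135,0, 0,0,0,0,0,0.134,0, 0,0,0,0,0,0,0]' 40
python3 - <<'E'
from h import *
goto(.565,.150,.180,np.pi/2-.06)
E
```

```text
clock: 14.6
position: [0.489, -0.142, 0.2009]
ee_rot: [-0.092, -3.14, -0.0]
force: [-0.5, -0.5, -2.4]
width: 0.12
gripper_force: 40.0
now [ 0.489  -0.142   0.2009] yaw y 1.512 tilt [-0.  0. -1.] q7 1.88 shift [-0.0587, 0.296, 0.0209] ('rz', np.float64(0.001))
```

```bash
python3 -m pendant '[0,0.037,0,0,0,0,0,0,0.037,0,0,0,0,0,0,0.037,0,0,0,0,0,-0.01,0.037,0,0,0,0,0,-0.01,0.037,0,0,0,0,0,-0.01,0.037,0,0,0,0,0,-0.01,0.037,0,0,0,0,0,-0.018,0.037,0.01,0,0,0,0,0,0,0.011,0,0,0,0,0,0,0,0,0,0,0]' 40
python3 - <<'E'
from h import *
goto(.565,.150,.166,np.pi/2-.06)
t=get_image("top");s=get_image("scene")
cv2.imwrite("pics/t8.png",t[:,:,::-1]);cv2.imwrite("pics/s8.png",s[:,:,::-1])
o=np.zeros((480,800,3),np.uint8)
o[:,:440]=cv2.resize(s[130:250,345:455,::-1],(440,480));o[:,440:]=cv2.resize(t[160:280,200:290,::-1],(360,480))
cv2.imwrite("pics/a8.png",np.clip(o*1.4,0,255).astype(np.uint8))
E
```

```text
clock: 15.85
position: [0.5637, 0.149, 0.1788]
ee_rot: [-0.091, -3.138, 0.003]
force: [0.0, -0.9, -2.2]
width: 0.123
gripper_force: 40.0
now [0.5637 0.149  0.1788] yaw y 1.513 tilt [-0.003 -0.002 -1.   ] q7 1.36 shift [-0.0012, 0.0011, 0.0128] ('rz', np.float64(0.002))
```

View pics/a8.png

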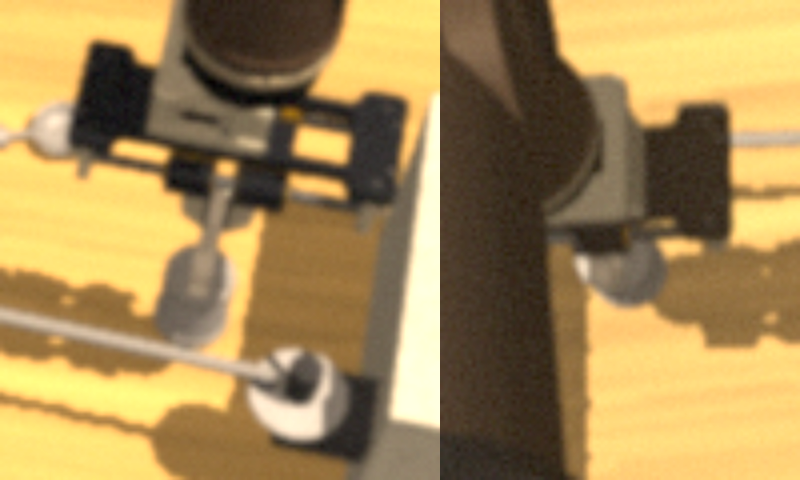

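Run:
```python
from h import *
np.set_printoptions(precision=4,suppress=True)
for o in (0,-.01):
  x,y=.5637+o,.149
  for z,n in((.202,"tabtop"),(.141,"ring"),(.117,"lid"),(.058,"foot")):print(n,((proj("scene",[x,y,z])-[345,130])*4).round(),((proj("top",[x,y,z])-[200,160])*4+[440,0]).round())
```

```text
tabtop [[221. 210.]] [[587. 215.]]
ring [[209. 260.]] [[605. 235.]]
lid [[205. 279.]] [[612. 242.]]
foot [[194. 322.]] [[628. 259.]]
tabtop [[222. 197.]] [[588. 231.]]
ring [[210. 247.]] [[606. 251.]]
lid [[206. 266.]] [[613. 258.]]
foot [[196. 309.]] [[629. 274.]]
```

```bash
python3 -m pendant '[0,-0.006,0.0128,0,0,0,0,0,0,0,0,0,0,0,-0.015,0,0,0,0,0,0,-0.014,0,0,0,0,0,0,0,0,0,0,0,0,0]' 40; python3 -m pendant '[-0.01,0,0,0,0,0,0,-0.01,0,0,0,0,0,0,-0.01,0,0,0,0,0,0,-0.01,0,0,0,0,0,0,-0.003,0,0,0,0,0,0,0,0,0,0,0,0,0]'
python3 - <<'E'
from h import *
goto(.635,.143,.166,np.pi/2-.06)
t=get_image("top");s=get_image("scene")
cv2.imwrite("pics/t9.png",t[:,:,::-1]);cv2.imwrite("pics/s9.png",s[:,:,::-1])
E
```

```text
clock: 16.58
position: [0.5951, 0.1418, 0.1673]
ee_rot: [0.095, 3.139, -0.001]
force: [-1.2, -0.2, -2.2]
width: 0.118
gripper_force: 40.0
clock: 17.32
position: [0.6363, 0.1394, 0.1672]
ee_rot: [-0.094, -3.14, 0.0]
force: [-0.5, 0.2, -2.0]
width: 0.117
gripper_force: 40.0
now [0.6363 0.1394 0.1672] yaw y 1.511 tilt [-0. -0. -1.] q7 1.43 shift [0.0016, 0.0035, 0.0012] ('rz', np.float64(-0.0))
```

```bash
python3 -m pendant '[0,0,0.006,0,0,0,0,0,0,0.006,0,0,0,0,0,0,0,0,0,0,0]' 40; python3 -m pendant '[0,0,0.002,0,0,0,0,0,0,0.001,0,0,0,0,0,0,0,0,0,0,0]'
```

```text
clock: 17.8
position: [0.6356, 0.1395, 0.1544]
ee_rot: [-0.094, -3.139, 0.001]
force: [0.5, -0.1, -1.8]
width: 0.118
gripper_force: 40.0
clock: 18.18
position: [0.6363, 0.1395, 0.1523]
ee_rot: [0.094, 3.14, 0.0]
force: [-0.3, -1.3, -1.8]
width: 0.11
gripper_force: 40.0
```

```bash
python3 -m pendant '[0,0,0.002,0,0,0,0,0,0,0,0,0,0,0]' 40; python3 -m pendant '[0,0,0.002,0,0,0,0,0,0,0,0,0,0,0]'
python3 - <<'E'
from h import *
s=get_image("scene");cv2.imwrite("pics/a9.png",cv2.resize(np.clip(s[130:250,345:455,::-1]*1.4,0,255).astype(np.uint8),(550,600),interpolation=cv2.INTER_CUBIC))
E
```

```text
clock: 18.42
position: [0.6374, 0.1395, 0.1516]
ee_rot: [0.094, 3.138, 0.001]
force: [-0.3, -0.8, 5.8]
width: 0.12
gripper_force: 40.0
clock: 18.68
position: [0.6386, 0.1395, 0.1511]
ee_rot: [0.094, 3.135, 0.002]
force: [-0.6, 0.6, 13.4]
width: 0.117
gripper_force: 40.1
```

```bash
python3 -m pendant '[0,0,-0.0035,0,0,0,0,0,0,0,0,0,0,0.026,0,0,0,0,0,0,0.026,0,0,0,0,0,0,0.026,0,0,0,0,0,0,0.026,0,0,-0.02,0,0,0,0.026,0,0,-0.03,0,0,0,0.026,0,0,-0.03,0,0,0,0.026,0,0,0,0,0,0,0.026]' 40
python3 - <<'E'
from h import *
goto(.5,-.1,.2)
E
```

```text
clock: 19.85
position: [0.6377, 0.1395, 0.2343]
ee_rot: [0.094, 3.136, 0.002]
force: [-0.0, -0.5, -0.6]
width: 0.285
gripper_force: 0.0
now [0.6377 0.1395 0.2343] yaw y 1.511 tilt [ 0.004  0.001 -1.   ] q7 1.41 shift [0.1233, -0.2474, 0.0334]
```

```bash
python3 -m pendant '[0.04,-0.04,-0.005,0,0,0,0.03,0.04,-0.04,0,0,0,0,0.03,0.04,-0.04,0,0,0,0,0.03,0.04,-0.04,0,0,0,0,0.03,0.027,-0.04,0,0,0,0,0.03,0.03,-0.04,0,0,0,0,0.03,0.03,0,0,0,0,0,0.03,0,0,0,0,0,0,0.03]'
python3 - <<'E'
from h import *
goto(.447,-.286,.2,np.pi/2-.167)
t=get_image("top");s=get_image("scene")
cv2.imwrite("pics/t10.png",t[:,:,::-1]);cv2.imwrite("pics/s10.png",s[:,:,::-1])
o=np.zeros((600,800,3),np.uint8)
o[:300]=cv2.resize(s[125:245,190:510,::-1],(800,300),interpolation=cv2.INTER_CUBIC);o[300:]=cv2.resize(t[165:285,180:500,::-1],(800,300),interpolation=cv2.INTER_CUBIC)
cv2.imwrite("pics/a10.png",np.clip(o*1.4,0,255).astype(np.uint8))
E
```

```text
clock: 20.85
position: [0.3732, -0.0854, 0.2362]
ee_rot: [-0.095, -3.139, -0.002]
force: [0.8, -0.5, 0.2]
width: 0.325
gripper_force: 0.0
now [ 0.3732 -0.0854  0.2362] yaw y 1.51 tilt [-0.001  0.002 -1.   ] q7 1.58 shift [-0.0859, -0.1958, 0.0358] ('rz', np.float64(0.106))
```

View pics/a10.png

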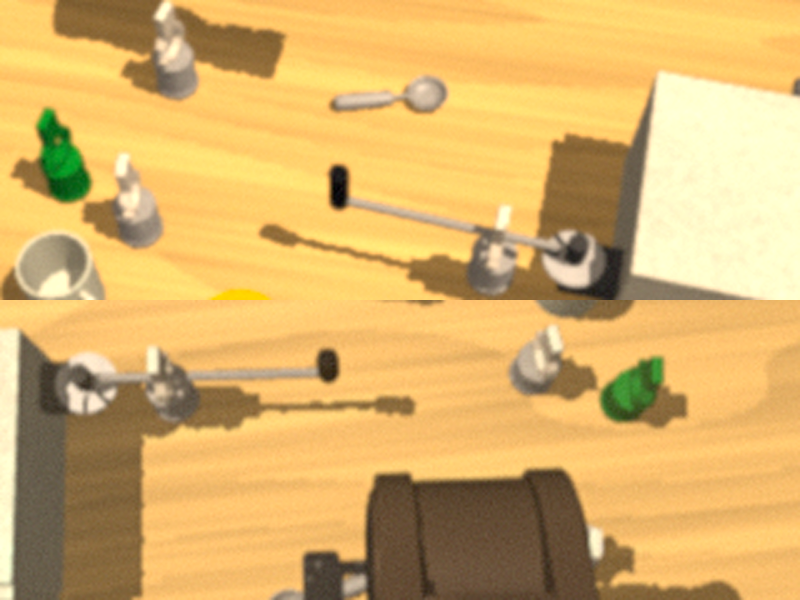

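B hangs on the rail (scene crop (492,240)). A has not moved, but C has been knocked: its scene px is now (256,130), before (247,137). I'll clear the arm and re-measure it.

```bash
python3 -m pendant '[0,0.06,0,0,0,0,0.03,0,0.06,0,0,0,0,0.03,0,0,0,0,0,0,0.03]'
cat >> h.py <<'E'
def tab(n,img,uv,r=9):
    """bright low-saturation patch near uv -> top-face pixels -> world centre & long-axis angle on z=.144"""
    x,y=map(int,uv);c=img[y-r:y+r,x-r:x+r];c=cv2.resize(c,None,fx=6,fy=6,interpolation=cv2.INTER_CUBIC)
    h=cv2.cvtColor(c,cv2.COLOR_BGR2HSV).astype(int);v=h[...,2];m=((h[...,1]<75)&(v>0.8*v[h[...,1]<75].max())).astype(np.uint8)
    k,l,st,ce=cv2.connectedComponentsWithStats(m)
    res=[]
    for i in range(1,k):
        if st[i,4]<150:continue
        ys,xs=np.where(l==i);P=np.array([onz(n,(x-r+(a+.5)/6-.5,y-r+(b+.5)/6-.5),.144)[:2] for a,b in zip(xs,ys)])
        (cx,cy),(w,hh),_=rc=cv2.minAreaRect((P*1000).astype(np.float32))
        b=cv2.boxPoints(rc);e=[b[1]-b[0],b[2]-b[1]];e=max(e,key=np.linalg.norm);a=np.arctan2(e[1],e[0]);a=(a+np.pi/2)%np.pi-np.pi/2
        res.append((round(cx,1),round(cy,1),round(max(w,hh),1),round(min(w,hh),1),round(a,2)))
    return res
E
python3 - <<'E'
from h import *
for n,f in(("top","t11"),("scene","s11")):cv2.imwrite(f"pics/{f}.png",get_image(n)[:,:,::-1])
I=lambda f:cv2.imread(f"pics/{f}.png")
for l,n,f,uv in[("B0","top","top0",(365,239)),("C0","top","top0",(423,247)),("A0","top","top0",(402,181)),("B0","scene","scene0",(292,152)),("C0","scene","scene0",(247,137)),("A0","scene","scene0",(240,188)),("A","top","t11",(402,181)),("A","scene","s11",(240,188)),("C","top","t11",(417,262)),("C","scene","s11",(256,130))]:
    print(l,n,tab(n,I(f),uv))
E
```

```text
clock: 21.32
position: [0.3834, 0.0391, 0.2364]
ee_rot: [-0.082, -3.14, 0.0]
force: [0.3, -0.4, 0.2]
width: 0.325
gripper_force: 0.0
B0 top [(483.7, -144.5, 30.5, 15.6, np.float32(0.76)), (469.7, -134.6, 21.2, 7.9, np.float32(0.44))]Traceback (most recent call last):
  File "<stdin>", line 5, in <module>
  File "h.py", line 31, in tab
    ys,xs=np.where(l==i);P=np.array([onz(n,(x-r+(a+.5)/6-.5,y-r+(b+.5)/6-.5),.144)[:2] for a,b in zip(xs,ys)])
                                     ~~~^^^^^^^^^^^^^^^^^^^^^^^^^^^^^^^^^^^^^^^^^^
  File "h.py", line 9, in onz
    e,d=ray(n,uv);return e+d*(z-e[2])/d[2]
        ~~~^^^^^^
  File "h.py", line 7, in ray
    K,e,M=cam(n);d=M@np.linalg.inv(K)@np.array([uv[0],uv[1],1.]);return e,d/np.linalg.norm(d)
          ~~~^^^
  File "h.py", line 5, in cam
    p=camera_params(n);return np.array(p["intrinsics"]),np.array(p["eye"]),R.from_rotvec(p["rotation"]).as_matrix()
ValueError: time passes only in moves, steps and waits
```

```bash
sed -i 's/^def cam(n)/import functools\n@functools.lru_cache\ndef cam(n)/' h.py
python3 - <<'E'
from h import *
I=lambda f:cv2.imread(f"pics/{f}.png")
for l,n,f,uv in[("B0","top","top0",(365,239)),("C0","top","top0",(423,247)),("A0","top","top0",(402,181)),("B0","scene","scene0",(292,152)),("C0","scene","scene0",(247,137)),("A0","scene","scene0",(240,188)),("A","top","t11",(402,181)),("A","scene","s11",(240,188)),("C","top","t11",(417,262)),("C","scene","s11",(256,130))]:
    print(l,n,[tuple(float(v) for v in r) for r in tab(n,I(f),uv)])
E
```

```text
B0 top [(483.7, -144.5, 30.5, 15.6, 0.7599999904632568), (469.7, -134.6, 21.2, 7.9, 0.4399999976158142)]
C0 top [(448.5, -284.9, 26.2, 10.1, -0.17000000178813934), (443.8, -265.7, 26.3, 6.9, -0.1599999964237213)]
A0 top [(619.1, -259.6, 26.0, 11.1, 0.14000000059604645), (605.1, -241.2, 17.5, 9.8, -0.019999999552965164)]
B0 scene [(487.6, -149.6, 23.0, 8.2, 0.30000001192092896)]
C0 scene [(453.6, -287.4, 24.5, 9.2, -0.12999999523162842)]
A0 scene [(624.0, -262.4, 25.8, 10.0, 0.12999999523162842)]
A top [(619.3, -259.7, 26.2, 11.5, 0.10000000149011612), (606.8, -240.2, 22.9, 10.5, 0.1599999964237213)]
A scene [(624.1, -262.4, 25.2, 10.0, 0.10999999940395355)]
C top [(413.5, -267.5, 27.8, 12.0, -0.12999999523162842), (410.1, -248.4, 30.7, 9.4, -0.07999999821186066)]
C scene [(416.7, -270.8, 25.9, 11.4, -0.1899999976158142)]
```

Run:
```python
from h import *
goto(.420,-.267,.20,np.pi/2-.15)
```

```text
now [0.3831 0.0351 0.2364] yaw y 1.513 tilt [-0.    -0.001 -1.   ] q7 1.28 shift [-0.0542, -0.2995, 0.0367] ('rz', np.float64(0.092))
```

```bash
python3 -m pendant '[-0.007,-0.038,0,0,0,0,0.04,-0.007,-0.038,0,0,0,0,0.04,-0.007,-0.038,0,0,0,0,0.04,-0.007,-0.038,0,0,0,0,0.04,-0.007,-0.037,0,0,0,0,0.04,-0.007,-0.037,0,0,0,0,0.04,-0.006,-0.037,0.01,0,0,0,0.04,-0.006,-0.037,0.01,0,0,0,0.04,0,0,0.016,0,0,0.092,0.04,0,0,0,0,0,0,0.04]'
python3 - <<'E'
from h import *
goto(.420,-.267,.122,np.pi/2-.15)
E
```

```text
clock: 22.68
position: [0.4172, -0.2692, 0.1998]
ee_rot: [-0.241, -3.13, 0.001]
force: [-0.3, -0.7, 0.7]
width: 0.434
gripper_force: 0.0
now [ 0.4172 -0.2692  0.1998] yaw y 1.417 tilt [-0.003 -0.    -1.   ] q7 2.13 shift [-0.0027, 0.0027, 0.0778] ('rz', np.float64(-0.004))
```

```bash
python3 -m pendant '[-0.003,0.003,0.02,0,0,0,0.04,0,0,0.03,0,0,0,0.04,0,0,0.028,0,0,0,0.04,0,0,0,0,0,0,0.04,0,0,0,0,0,0,0,0,0,0,0,0,0,0,0,0,0,0,0,0,0,0,0,0,0,0,0,0,0,0,0,0,0,0,0]' 40; python3 -m pendant '[0,0,0,0,0,0,0,0,0,-0.01,0,0,0,0,0,0,-0.02,0,0,0,0,0,0,-0.03,0,0,0,0,0,0,-0.03,0,0,0,0,0,0,0,0,0,0,0,0,0,0,0,0,0,0]'
python3 - <<'E'
from h import *
for n,f in(("top","t12"),("scene","s12")):cv2.imwrite(f"pics/{f}.png",get_image(n)[:,:,::-1])
goto(.56,.080,.19,np.pi/2-.06)
E
```

```text
clock: 23.8
position: [0.4225, -0.2662, 0.1233]
ee_rot: [0.238, 3.131, -0.001]
force: [-0.1, -1.2, 6.1]
width: 0.102
gripper_force: 40.0
clock: 24.68
position: [0.4214, -0.2651, 0.2121]
ee_rot: [-0.238, -3.132, -0.001]
force: [-0.7, 0.5, -1.5]
width: 0.102
gripper_force: 39.9
now [ 0.4212 -0.2651  0.2117] yaw y 1.419 tilt [-0.002  0.001 -1.   ] q7 2.12 shift [-0.0851, 0.3621, 0.0217] ('rz', np.float64(-0.092))
```

```bash
python3 -m pendant '[0,0,0,0,0,-0.092,0,0,0.044,0,0,0,0,0,-0.005,0.044,0,0,0,0,0,-0.01,0.044,0,0,0,0,0,-0.01,0.044,0,0,0,0,0,-0.01,0.044,0,0,0,0,0,-0.01,0.044,0,0,0,0,0,-0.01,0.044,0,0,0,0,0,-0.01,0.044,0,0,0,0,0,0,0,0,0,0,0,0]' 40
python3 - <<'E'
from h import *
goto(.565,.081,.168,np.pi/2-.06)
E
```

```text
clock: 26.02
position: [0.5079, 0.0857, 0.2116]
ee_rot: [-0.085, -3.139, 0.0]
force: [0.1, -0.3, -0.4]
width: 0.002
gripper_force: 0.0
now [0.5079 0.0857 0.2116] yaw y 1.517 tilt [-0.002 -0.    -1.   ] q7 1.43 shift [-0.0573, -0.0016, 0.0435] ('rz', np.float64(0.006))
```

Run:
```python
from h import *
t=get_image("top");s=get_image("scene")
cv2.imwrite("pics/t13.png",t[:,:,::-1]);cv2.imwrite("pics/s13.png",s[:,:,::-1])
o=np.zeros((600,800,3),np.uint8)
s12=cv2.imread("pics/s12.png")
o[:250]=cv2.resize(s[115:235,190:470,::-1],(800,250),interpolation=cv2.INTER_CUBIC);o[250:500]=cv2.resize(t[165:285,200:480,::-1],(800,250),interpolation=cv2.INTER_CUBIC)
o=np.clip(o*1.4,0,255).astype(np.uint8)
full=np.zeros((600,800,3),np.uint8)
full[:360]=cv2.resize(s[110:254,190:510,::-1],(800,360),interpolation=cv2.INTER_CUBIC)
full[360:,:400]=cv2.resize(t[165:285,300:500,::-1],(400,240),interpolation=cv2.INTER_CUBIC)
full[360:,400:]=cv2.resize(s12[80:200,200:400],(400,240),interpolation=cv2.INTER_CUBIC)
cv2.imwrite("pics/a13.png",np.clip(full*1.4,0,255).astype(np.uint8))
```

```text
(no output)
```

View pics/a13.png

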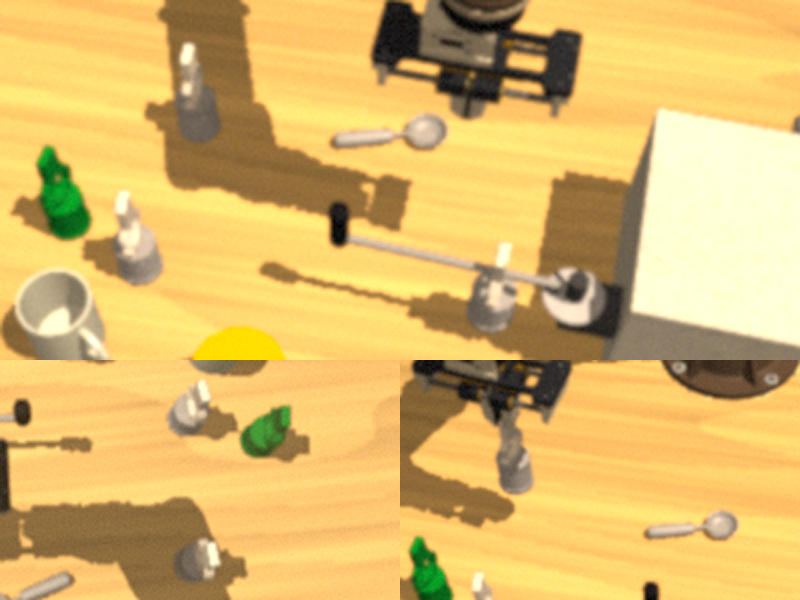

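C slipped out but landed upright at scene px (265,130), top px (405,259). In the last carrying picture the fingers held only the robot-side edge of its tab, so I check the tool offset against the camera.

Run:
```python
from h import *
np.set_printoptions(precision=4,suppress=True)
print(proj("scene",[.5079,.0857,.2006]),onz("scene",(377.2,154.8),.2006))
I=lambda f:cv2.imread(f"pics/{f}.png")
for n,f,uv in[("top","t13",(405,259)),("scene","s13",(265,130)),("top","t13",(402,181)),("scene","s13",(240,188))]:
    print(n,[tuple(float(v) for v in r) for r in tab(n,I(f),uv)])
g=I("s13")[130:162,366:390];print(g.mean(2).astype(int)[::2,::2])
```

```text
[[377.6814 161.1857]] [0.4881 0.082  0.2006]
top [(418.9, -238.4, 32.6, 16.0, 0.28999999165534973)]
scene [(419.9, -242.7, 27.0, 11.6, 0.07999999821186066)]
top [(619.3, -259.7, 26.2, 11.2, 0.11999999731779099), (606.9, -240.4, 22.2, 10.8, 0.07000000029802322)]
scene [(624.2, -262.4, 25.3, 10.0, 0.12999999523162842)]
[[ 83  80  81  76  75  66  68  73  72  75  74  40]
 [ 70  75  76  79  79  76  76  94 102  89  78  39]
 [ 37  41  50  57  61  70  76  89 108 120 101  41]
 [ 55  27  25  23  26  30  43  54  57  62  55  33]
 [ 54  26  29  33  36  35  47  32  20  23  25  20]
 [ 27  18  23  32  33  39  79  46  28  27  29  23]
 [ 30  29  34  30  35  62  46  34  30  33  26  30]
 [ 22  13  18  20  24  51  43  34  32  36  36  32]
 [ 45  29  19  15  16  28  22  18  25  26  26  31]
 [123 108  71  46  39  35  23  12  15  14  16  25]
 [136 131  94  72  68  46  48  56  49  59  50  51]
 [137 134  93  74  70  41  58  73  77 109 126 121]
 [142 140 111  79  69  38  63  75  84 125 135 136]
 [139 141 140 118  84  49  72  89 107 136 139 137]
 [111 144 155 152 140 127 129 144 149 148 144 144]
 [100 123 157 156 160 157 159 159 158 158 156 156]]
```

```bash
python3 -m pendant '[0,0,0.05,0,0,0,0,0,0,0.05,0,0,0,0,0,0,0.05,0,0,0,0,0,0,0.02,0,0,0,0,0,0,0,0,0,0,0]' 40; for i in 1 2; do :; done; python3 -m pendant '[0,0,0.01,0,0,0,0,0,0,0.01,0,0,0,0,0,0,0,0,0,0,0]'; python3 -m pendant '[0,0,0.006,0,0,0,0,0,0,0,0,0,0,0]'; python3 -m pendant '[0,0,0.005,0,0,0,0,0,0,0,0,0,0,0]'
```

```text
clock: 26.75
position: [0.5064, 0.0798, 0.0416]
ee_rot: [-0.098, -3.137, 0.003]
force: [0.1, -0.6, 1.0]
width: 0.003
gripper_force: 0.0
clock: 27.12
position: [0.5076, 0.0818, 0.0225]
ee_rot: [-0.094, -3.14, 0.0]
force: [0.1, -0.0, 0.1]
width: 0.006
gripper_force: 0.0
clock: 27.38
position: [0.5077, 0.0818, 0.0166]
ee_rot: [-0.094, -3.14, 0.0]
force: [-0.5, 0.3, -0.3]
width: 0.005
gripper_force: 0.0
clock: 27.62
position: [0.5077, 0.0818, 0.0115]
ee_rot: [-0.094, -3.14, 0.0]
force: [0.3, -0.2, -0.5]
width: 0.003
gripper_force: 0.0
```

```bash
python3 -m pendant '[0,0,0.003,0,0,0,0,0,0,0,0,0,0,0]'; python3 -m pendant '[0,0,0.003,0,0,0,0,0,0,0,0,0,0,0]'
```

```text
clock: 27.88
position: [0.5077, 0.0818, 0.0086]
ee_rot: [-0.094, -3.14, 0.0]
force: [-0.0, -0.1, 1.0]
width: 0.007
gripper_force: 0.0
clock: 28.12
position: [0.5077, 0.0818, 0.0056]
ee_rot: [-0.094, -3.14, 0.0]
force: [-1.2, -0.1, 0.1]
width: 0.006
gripper_force: 0.0
```

```bash
for i in 1; do python3 -m pendant '[0,0,0.004,0,0,0,0,0,0,0,0,0,0,0]'; python3 -m pendant '[0,0,0.004,0,0,0,0,0,0,0,0,0,0,0]'; done
```

```text
clock: 28.38
position: [0.5076, 0.0818, 0.0015]
ee_rot: [-0.094, -3.14, 0.0]
force: [0.4, -0.1, 0.5]
width: 0.001
gripper_force: 0.0
clock: 28.62
position: [0.5077, 0.0818, -0.0025]
ee_rot: [-0.094, -3.14, 0.0]
force: [-0.4, 0.4, -0.2]
width: 0.007
gripper_force: 0.0
```

```bash
python3 -m pendant '[0,0,0.003,0,0,0,0,0,0,0,0,0,0,0]'; python3 -m pendant '[0,0,0.003,0,0,0,0,0,0,0,0,0,0,0]'; python3 -m pendant '[0,0,0.003,0,0,0,0,0,0,0,0,0,0,0]'
```

```text
clock: 28.88
position: [0.5077, 0.0817, -0.0054]
ee_rot: [-0.094, -3.14, 0.0]
force: [1.2, 0.0, -0.5]
width: 0.005
gripper_force: 0.0
clock: 29.12
position: [0.5077, 0.0818, -0.0084]
ee_rot: [-0.094, -3.14, 0.0]
force: [0.1, -0.3, -0.1]
width: 0.002
gripper_force: 0.0
clock: 29.38
position: [0.5077, 0.0818, -0.0114]
ee_rot: [-0.094, -3.14, 0.0]
force: [-0.5, -0.4, 0.7]
width: 0.005
gripper_force: 0.0
```

```bash
python3 -m pendant '[0,0,0.003,0,0,0,0,0,0,0,0,0,0,0]'; python3 -m pendant '[0,0,0.003,0,0,0,0,0,0,0,0,0,0,0]'; python3 -m pendant '[0,0,0.003,0,0,0,0,0,0,0,0,0,0,0]'
```

```text
clock: 29.62
position: [0.5077, 0.0818, -0.0144]
ee_rot: [-0.094, -3.14, 0.0]
force: [-0.0, -0.2, 0.4]
width: 0.008
gripper_force: 0.0
clock: 29.88
position: [0.5077, 0.0818, -0.0174]
ee_rot: [-0.094, -3.14, 0.0]
force: [-1.0, 0.1, 0.2]
width: 0.008
gripper_force: 0.0
clock: 30.12
position: [0.5081, 0.0819, -0.0192]
ee_rot: [0.094, 3.14, 0.002]
force: [-4.5, -0.2, 19.6]
width: 0.003
gripper_force: 9.9
```

The fingertips touched the shelf at a reading of z=-0.018, where +0.011 was expected. The true TCP is therefore about 29 mm higher than read, which explains the weak tab grips. I'll correct for that from here.

```bash
python3 -m pendant '[0,0,-0.04,0,0,0,0,0,0,-0.06,0,0,0,0.03,0,0,-0.06,0,0,0,0.04,0,0,-0.02,0,0,0,0.04,0,0,0,0,0,0,0.04]' 40
python3 - <<'E'
from h import *
goto(.4195,-.2405,.17,np.pi/2+.1)
E
```

```text
clock: 30.75
position: [0.5089, 0.0822, 0.1613]
ee_rot: [0.093, 3.137, 0.003]
force: [0.7, 0.4, -0.1]
width: 0.39
gripper_force: 0.0
now [0.5089 0.0822 0.1613] yaw y 1.511 tilt [ 0.003  0.002 -1.   ] q7 1.48 shift [0.07, -0.3274, -0.0096] ('rz', np.float64(-0.16))
```

```bash
python3 -m pendant '[0.01,-0.041,-0.01,0,0,0,0.04,0.01,-0.041,0,0,0,0,0.04,0.01,-0.041,0,0,0,0,0.04,0.01,-0.041,0,0,0,0,0.04,0.01,-0.041,0,0,0,0,0.04,0.01,-0.041,0,0,0,0,0.04,0.01,-0.041,0,0,0,0,0.04,0,-0.04,0,0,0,0,0.04,0,0,0,0,0,-0.16,0.04,0,0,0,0,0,0,0.04]'
python3 - <<'E'
from h import *
goto(.4195,-.2405,.096,np.pi/2+.1)
E
```

```text
clock: 32.0
position: [0.4175, -0.2404, 0.1685]
ee_rot: [0.154, -3.136, -0.001]
force: [-0.5, 0.1, -0.9]
width: 0.434
gripper_force: 0.0
now [ 0.4175 -0.2404  0.1685] yaw y 1.669 tilt [-0.002  0.001 -1.   ] q7 2.32 shift [-0.0021, -0.0003, 0.0725] ('rz', np.float64(-0.002))
```

```bash
python3 -m pendant '[-0.002,0,0.02,0,0,0,0.04,0,0,0.02,0,0,0,0.04,0,0,0.02,0,0,0,0.04,0,0,0.012,0,0,0,0.04,0,0,0,0,0,0,0.04]'; python3 -m pendant '[0,0,0,0,0,0,0,0,0,0,0,0,0,0,0,0,0,0,0,0,0,0,0,0,0,0,0,0,0,0,0,0,0,0,0,0,0,0,0,0,0,0]' 40;  python3 -m pendant '[0,0,-0.01,0,0,0,0,0,0,-0.02,0,0,0,0,0,0,-0.03,0,0,0,0,0,0,-0.03,0,0,0,0,0,0,0,0,0,0.16,0,0,0,0,0,0,0,0]'
python3 - <<'E'
from h import *
goto(.56,.078,.15,np.pi/2-.06)
E
```

```text
clock: 32.62
position: [0.4198, -0.2396, 0.0969]
ee_rot: [0.155, -3.136, -0.001]
force: [0.9, -0.6, 0.1]
width: 0.436
gripper_force: 0.0
clock: 33.38
position: [0.4207, -0.2404, 0.0982]
ee_rot: [-0.157, 3.137, -0.0]
force: [-0.6, -0.0, 5.5]
width: 0.126
gripper_force: 40.0
clock: 34.12
position: [0.4203, -0.2401, 0.1881]
ee_rot: [0.093, 3.14, 0.0]
force: [1.1, 0.6, -1.7]
width: 0.127
gripper_force: 40.0
now [ 0.4203 -0.2401  0.1881] yaw y 1.512 tilt [ 0.  0. -1.] q7 2.16 shift [-0.1206, 0.3258, 0.0382] ('rz', np.float64(0.001))
```

```bash
python3 -m pendant '[-0.005,0.02,0,0,0,0,0,-0.01,0.036,0,0,0,0,0,-0.015,0.036,0,0,0,0,0,-0.015,0.036,0,0,0,0,0,-0.015,0.036,0,0,0,0,0,-0.015,0.036,0,0,0,0,0,-0.015,0.036,0,0,0,0,0,-0.015,0.036,0,0,0,0,0,-0.015,0.036,0,0,0,0,0,0,0.018,0,0,0,0,0]' 40
python3 -m pendant '[0,0,0.02,0,0,0,0,0,0,0.02,0,0,0,0,0,0,0,0,0,0,0]'
python3 - <<'E'
from h import *
goto(.625,.081,.1425,np.pi/2-.06)
for n,f in(("top","t14"),("scene","s14")):cv2.imwrite(f"pics/{f}.png",get_image(n)[:,:,::-1])
E
```

```text
clock: 35.38
position: [0.56, 0.0803, 0.187]
ee_rot: [-0.085, -3.139, 0.001]
force: [-0.5, -0.6, -2.3]
width: 0.126
gripper_force: 40.0
clock: 35.75
position: [0.5579, 0.0772, 0.1464]
ee_rot: [-0.092, -3.137, 0.002]
force: [-0.2, 0.3, -1.1]
width: 0.124
gripper_force: 40.0
now [0.5579 0.0772 0.1464] yaw y 1.512 tilt [-0.004 -0.001 -1.   ] q7 1.56 shift [-0.0668, 0.0077, 0.0037] ('rz', np.float64(0.001))
```

```bash
python3 -m pendant '[-0.012,0.001,0.004,0,0,0,0,-0.011,0.001,0,0,0,0,0,-0.011,0,0,0,0,0,0,-0.011,0,0,0,0,0,0,-0.011,0,0,0,0,0,0,-0.011,0,0,0,0,0,0,0,0,0,0,0,0,0]'
python3 -m pendant '[0,0,0.006,0,0,0,0,0,0,0.006,0,0,0,0,0,0,0,0,0,0,0]'
python3 -m pendant '[0,0,0.002,0,0,0,0,0,0,0,0,0,0,0]'
python3 -m pendant '[0,0,0.002,0,0,0,0,0,0,0,0,0,0,0]'
```

```text
clock: 36.72
position: [0.6275, 0.0758, 0.1436]
ee_rot: [0.094, 3.14, -0.001]
force: [-0.5, -0.3, -1.8]
width: 0.128
gripper_force: 40.0
clock: 37.1
position: [0.6259, 0.0761, 0.1311]
ee_rot: [-0.094, -3.139, 0.0]
force: [-1.0, 1.4, -1.5]
width: 0.127
gripper_force: 40.0
clock: 37.35
position: [0.6267, 0.0761, 0.1298]
ee_rot: [0.094, 3.14, 0.0]
force: [0.3, 0.6, -2.2]
width: 0.126
gripper_force: 40.0
clock: 37.6
position: [0.6271, 0.076, 0.1286]
ee_rot: [0.094, 3.139, 0.001]
force: [-2.4, 1.1, 5.1]
width: 0.128
gripper_force: 40.0
```

```bash
python3 -m pendant '[0,0,-0.001,0,0,0,0,0,0,0,0,0,0,0.024,0,0,0,0,0,0,0.024,0,0,0,0,0,0,0.024,0,0,-0.01,0,0,0,0.024,0,0,-0.03,0,0,0,0.026,0,0,-0.03,0,0,0,0.026,0.04,-0.03,0,0,0,0,0.026,0.05,-0.04,0,0,0,0,0.03,0.05,-0.04,0,0,0,0,0.03]'
python3 -m pendant '[0.05,0,0,0,0,0,0.03,0,0,0,0,0,0,0.04]'
python3 - <<'E'
from h import *
for n,f in(("top","t15"),("scene","s15")):cv2.imwrite(f"pics/{f}.png",get_image(n)[:,:,::-1])
I=lambda f:cv2.imread(f"pics/{f}.png")
zt=.128-.0145+.061
print(proj("scene",[[.626,.075,zt],[.63,.14,zt]]),proj("top",[[.626,.075,zt],[.63,.14,zt]]))
for n,f,uv in[("top","t15",(402,181)),("scene","s15",(240,188))]+[("scene","s15",u) for u in proj("scene",[[.626,.075,zt],[.63,.14,zt]])]+[("top","t15",u) for u in proj("top",[[.626,.075,zt],[.63,.14,zt]])]:
    print(n,[tuple(float(v) for v in r) for r in tab(n,I(f),uv)])
goto(.62,-.261,.16,np.pi/2+.13)
E
```

```text
clock: 38.85
position: [0.4817, -0.0248, 0.1994]
ee_rot: [0.094, 3.139, 0.0]
force: [0.4, -0.7, 1.4]
width: 0.326
gripper_force: 0.0
clock: 39.1
position: [0.4297, -0.021, 0.1992]
ee_rot: [-0.096, -3.139, -0.004]
force: [2.0, -1.0, 1.0]
width: 0.392
gripper_force: 0.0
[[366.7477068  204.83397635]
 [392.50231814 210.12131988]] [[267.55442249 187.94845863]
 [240.85867456 189.10893235]]
top [(619.4, -259.7, 25.8, 11.2, 0.14000000059604645), (604.8, -240.6, 18.6, 10.3, 0.15000000596046448)]
scene [(624.3, -262.6, 25.1, 10.1, 0.18000000715255737)]
scene [(609.1, 73.2, 24.7, 9.8, 0.07000000029802322)]
scene [(618.2, 137.8, 25.9, 9.2, -0.07000000029802322)]
top [(630.6, 80.5, 26.2, 13.6, -0.20999999344348907)]
top [(640.1, 145.4, 25.8, 10.0, -0.07999999821186066)]
now [ 0.4337 -0.0204  0.1997] yaw y 1.511 tilt [ 0.002  0.001 -1.   ] q7 1.56 shift [-0.2002, -0.2292, 0.0398] ('rz', np.float64(-0.189))
```

```bash
python3 -m pendant '[0,-0.038,0,0,0,0,0.04,-0.03,-0.038,0,0,0,0,0.04,-0.034,-0.038,0,0,0,0,0.04,-0.034,-0.038,0,0,0,0,0.04,-0.034,-0.038,0,0,0,0,0.04,-0.034,-0.039,0,0,0,0,0.04,-0.034,0,0,0,0,0,0.04,0,0,0.02,0,0,-0.1,0.04,0,0,0.02,0,0,-0.1,0.04,0,0,0,0,0,0,0.04]'
python3 - <<'E'
from h import *
goto(.6215,-.261,.096,np.pi/2+.14)
E
```

```text
clock: 40.45
position: [0.6191, -0.2609, 0.1568]
ee_rot: [0.22, -3.131, -0.001]
force: [-0.4, -0.2, -0.1]
width: 0.432
gripper_force: 0.0
now [ 0.6191 -0.2609  0.1568] yaw y 1.711 tilt [-0.003  0.001 -1.   ] q7 2.35 shift [-0.0025, -0.0005, 0.0608] ('rz', np.float64(0.0))
```

```bash
python3 -m pendant '[-0.0025,0,0.015,0,0,0,0.04,0,0,0.02,0,0,0,0.04,0,0,0.02,0,0,0,0.04,0,0,0.005,0,0,0,0.04,0,0,0,0,0,0,0.04]'; python3 -m pendant '[0,0,0,0,0,0,0,0,0,0,0,0,0,0,0,0,0,0,0,0,0,0,0,0,0,0,0,0,0,0,0,0,0,0,0,0,0,0,0,0,0,0]' 40;  python3 -m pendant '[0,0,-0.01,0,0,0,0,0,0,-0.02,0,0,0,0,0,0,-0.03,0,0,0,0,0,0,-0.03,0,0,0,0,0,0,0,0,0,0.1,0,0,0,0,0,0,0.1,0,0,0,0,0,0,0,0]'
python3 - <<'E'
from h import *
goto(.545,.012,.15,np.pi/2-.06)
E
```

```text
clock: 41.08
position: [0.6212, -0.2609, 0.0984]
ee_rot: [0.22, -3.133, -0.0]
force: [-0.0, -0.4, 0.0]
width: 0.439
gripper_force: 0.0
clock: 41.82
position: [0.6217, -0.261, 0.0991]
ee_rot: [-0.22, 3.133, -0.0]
force: [0.5, -0.2, 2.8]
width: 0.125
gripper_force: 40.0
clock: 42.7
position: [0.6214, -0.2609, 0.1898]
ee_rot: [0.093, 3.14, -0.001]
force: [0.3, -0.1, -1.9]
width: 0.13
gripper_force: 40.0
now [ 0.6214 -0.2609  0.1898] yaw y 1.511 tilt [ 0.001 -0.    -1.   ] q7 2.16 shift [0.0925, 0.2679, 0.0397] ('rz', np.float64(0.001))
```

```bash
python3 -m pendant '[0.02,0.01,0,0,0,0,0,0.03,0.02,0,0,0,0,0,0.03,0.025,0,0,0,0,0,0.01,0.03,0,0,0,0,0,0,0.036,0,0,0,0,0,0,0.036,0,0,0,0,0,0,0.036,0,0,0,0,0,0,0.036,0,0,0,0,0,0,0.036,0,0,0,0,0,0,0.01,0,0,0,0,0]' 40
python3 -m pendant '[0,0,0.02,0,0,0,0,0,0,0.02,0,0,0,0,0,0,0,0,0,0,0]'
python3 - <<'E'
from h import *
goto(.622,.017,.1438,np.pi/2-.06)
E
```

```text
clock: 43.95
position: [0.5481, 0.0219, 0.1892]
ee_rot: [0.084, 3.14, 0.002]
force: [0.4, -0.8, -2.0]
width: 0.127
gripper_force: 40.0
clock: 44.32
position: [0.547, 0.0182, 0.1482]
ee_rot: [-0.093, -3.138, 0.001]
force: [0.2, -0.1, -1.5]
width: 0.125
gripper_force: 40.0
now [0.547  0.0182 0.1482] yaw y 1.511 tilt [-0.002 -0.001 -1.   ] q7 1.71 shift [-0.0749, 0.0033, 0.0042] ('rz', np.float64(0.001))
```

```bash
python3 -m pendant '[-0.012,0.003,0.004,0,0,0,0,-0.013,0,0,0,0,0,0,-0.013,0,0,0,0,0,0,-0.012,0,0,0,0,0,0,-0.012,0,0,0,0,0,0,-0.012,0,0,0,0,0,0,0,0,0,0,0,0,0]'
python3 -m pendant '[0,0,0.006,0,0,0,0,0,0,0.006,0,0,0,0,0,0,0,0,0,0,0]'
python3 -m pendant '[0,0,0.002,0,0,0,0,0,0,0,0,0,0,0]'
python3 -m pendant '[0,0,0.002,0,0,0,0,0,0,0,0,0,0,0]'
```

```text
clock: 45.2
position: [0.6229, 0.0174, 0.1446]
ee_rot: [0.094, 3.14, -0.001]
force: [0.2, -0.7, -1.4]
width: 0.132
gripper_force: 40.0
clock: 45.58
position: [0.6212, 0.0178, 0.1321]
ee_rot: [-0.094, -3.139, -0.0]
force: [0.7, -0.3, -2.3]
width: 0.129
gripper_force: 40.0
clock: 45.82
position: [0.622, 0.0176, 0.1308]
ee_rot: [0.094, 3.14, 0.0]
force: [-0.4, 0.5, -2.5]
width: 0.128
gripper_force: 40.0
clock: 46.08
position: [0.623, 0.0175, 0.1302]
ee_rot: [0.094, 3.138, 0.001]
force: [-1.1, 0.9, 8.1]
width: 0.127
gripper_force: 40.0
```

```bash
python3 -m pendant '[0,0,-0.001,0,0,0,0,0,0,0,0,0,0,0.021,0,0,0,0,0,0,0.021,0,0,0,0,0,0,0.021,0,0,-0.01,0,0,0,0.021,0,0,-0.03,0,0,0,0.021,0,0,-0.03,0,0,0,0.026,0.04,0,0,0,0,0,0.026,0.05,0,0,0,0,0,0.03,0.06,0,0,0,0,0,0.03]'
python3 -m pendant '[0.05,-0.05,0,0,0,0.18,0.05,0,0,0,0,0,0.18,0.05,0,0,0,0,0,0.18,0.05,0,0,0,0,0,0.18,0.05,0,0,0,0,0,0.18,0.05,0,0,0,0,0,0.18,0.05,0,0,0,0,0,0.18,0.05,0,0,0,0,0,0.18,0.05,0,0,0,0,0,0.18,0.05,0,0,0,0,0,0.18,0.05]'
python3 -m pendant '[0,0,0,0,0,0.16,0.05,0,0,0,0,0,0,0.05]'
python3 - <<'E'
from h import *
for n,f in(("top","t16"),("scene","s16")):cv2.imwrite(f"pics/{f}.png",get_image(n)[:,:,::-1])
I=lambda f:cv2.imread(f"pics/{f}.png")
zt=.128-.0145+.061
W=[[.626,.0755,zt],[.63,.14,zt],[.622,.0175,zt]]
for n,f in(("scene","s16"),("top","t16")):
  for u in proj(n,W):print(n,[tuple(float(v) for v in r) for r in tab(n,I(f),u)])
# dark knob blob
for n,f in(("top","t16"),("scene","s16")):
  u=proj(n,[.617,-.031,.165])[0].astype(int);c=I(f)[u[1]-12:u[1]+12,u[0]-10:u[0]+10].max(2)<50
  ys,xs=np.where(c);print(n,u,"knob px",xs.mean()+u[0]-10,ys.mean()+u[1]-12,ys.min()+u[1]-12,ys.max()+u[1]-12,onz(n,(xs.mean()+u[0]-10,ys.mean()+u[1]-12),.155))
goto(.62,-.031,.19,-.45)
E
```

```text
clock: 47.32
position: [0.4716, 0.0264, 0.2002]
ee_rot: [0.094, 3.139, -0.0]
force: [-0.1, 0.3, 0.7]
width: 0.324
gripper_force: 0.0
clock: 48.58
position: [0.4258, -0.0151, 0.2004]
ee_rot: [-2.524, -1.87, -0.002]
force: [-0.3, -0.4, 0.1]
width: 0.545
gripper_force: 0.0
clock: 48.82
position: [0.4258, -0.015, 0.2002]
ee_rot: [-2.66, -1.672, -0.001]
force: [1.1, 0.3, -0.2]
width: 0.546
gripper_force: 0.0
scene [(609.8, 73.5, 24.8, 9.9, 0.03999999910593033)]
scene [(618.6, 137.7, 24.8, 9.2, -0.09000000357627869)]
scene [(609.0, 13.7, 25.6, 10.7, 0.05999999865889549)]
top [(631.6, 81.3, 27.3, 13.0, -0.07999999821186066)]
top [(640.8, 145.5, 27.8, 10.0, -0.10999999940395355)]
top [(631.2, 20.9, 26.5, 13.4, -0.09000000357627869)]
top [311 188] knob px 310.55357142857144 190.64285714285714 186 196 [ 0.61332079 -0.02882375  0.155     ]
scene [325 197] knob px 324.9594594594595 199.6891891891892 192 207 [ 0.61809185 -0.03280212  0.155     ]
now [ 0.4256 -0.0149  0.2001] yaw y -0.445 tilt [ 0.  0. -1.] q7 -0.31 shift [0.0692, 0.1823, 0.0101] ('rz', np.float64(0.005))
```

```bash
python3 -m pendant '[0.014,0.037,0,0,0,0,0.05,0.014,0.037,0,0,0,0,0.05,0.014,0.036,0,0,0,0,0.05,0.014,0.036,0,0,0,0,0.05,0.013,0.036,0,0,0,0,0.05,0,0,0,0,0,0,0.05,0,0,0,0,0,0,0.05]'
python3 - <<'E'
from h import *
goto(.618,-.031,.128,-.45)
E
```

```text
clock: 49.8
position: [0.6188, -0.0322, 0.1995]
ee_rot: [-2.659, -1.672, 0.001]
force: [-0.4, -0.3, 0.0]
width: 0.543
gripper_force: 0.0
now [ 0.6188 -0.0322  0.1995] yaw y -0.448 tilt [-0.001 -0.    -1.   ] q7 -0.03 shift [0.0008, -0.0012, 0.0715] ('rz', np.float64(0.002))
```

```bash
python3 -m pendant '[0,-0.001,0.02,0,0,0,0.05,0,0,0.03,0,0,0,0.05,0,0,0.021,0,0,0,0.05,0,0,0,0,0,0,0,0,0,0,0,0,0,0,0,0,0,0,0,0,0,0,0,0,0,0,0,0,0,0,0,0,0,0,0,0,0,0,0,0,0,0]' 15
python3 - <<'E'
from h import *
s=observe();p=s["position"];print(p,s["width"]*91.8,s["force"])
H=np.array([.632,.218]);d=p[:2]-H;r=np.hypot(*d);a0=np.arctan2(d[1],d[0]);ang=(a0%(2*np.pi))-(np.pi-.049);print(r,ang)
M=R.from_rotvec(s["ee_rot"]).as_matrix();u=a0-np.linspace(0,ang-.785,11)
P=np.c_[H[0]+r*np.cos(u),H[1]+r*np.sin(u),0*u]
print((np.diff(P,axis=0)@M/4).round(4)[:,:2].tolist(),P[-1])
E
```

```text
clock: 50.92
position: [0.6191, -0.0308, 0.1297]
ee_rot: [-2.66, -1.672, -0.002]
force: [-2.4, 3.5, 5.9]
width: 0.233
gripper_force: 15.0
[ 0.61908451 -0.03075379  0.12967729] 21.415502966394918 [-2.35410973  3.50089162  5.85471179]
0.24908885191468474 1.5679221219149455
[[-0.0017, -0.0046], [-0.0013, -0.0047], [-0.001, -0.0048], [-0.0006, -0.0048], [-0.0002, -0.0049], [0.0002, -0.0049], [0.0005, -0.0048], [0.0009, -0.0048], [0.0013, -0.0047], [0.0017, -0.0046]] [ 0.44738536  0.05077952 -0.        ]
```

```bash
python3 -m pendant '[-0.0008,-0.0023,0,0,0,0,0,-0.0009,-0.0023,0,0,0,0,0,-0.0017,-0.0046,0,0,0,0,0,-0.0017,-0.0046,0,0,0,0,0,-0.0017,-0.0046,0,0,0,0,0,-0.0013,-0.0047,0,0,0,0,0,-0.0013,-0.0047,0,0,0,0,0,-0.0013,-0.0047,0,0,0,0,0,-0.0013,-0.0047,0,0,0,0,0,-0.001,-0.0048,0,0,0,0,0]' 15
python3 -m pendant '[-0.001,-0.0048,0,0,0,0,0,-0.001,-0.0048,0,0,0,0,0,-0.001,-0.0048,0,0,0,0,0,-0.0006,-0.0048,0,0,0,0,0,-0.0006,-0.0048,0,0,0,0,0,-0.0006,-0.0048,0,0,0,0,0,-0.0006,-0.0048,0,0,0,0,0,-0.0002,-0.0049,0,0,0,0,0,-0.0002,-0.0049,0,0,0,0,0,-0.0002,-0.0049,0,0,0,0,0]'
python3 -m pendant '[-0.0002,-0.0049,0,0,0,0,0,0.0002,-0.0049,0,0,0,0,0,0.0002,-0.0049,0,0,0,0,0,0.0002,-0.0049,0,0,0,0,0,0.0002,-0.0049,0,0,0,0,0,0.0005,-0.0048,0,0,0,0,0,0.0005,-0.0048,0,0,0,0,0,0.0005,-0.0048,0,0,0,0,0,0.0005,-0.0048,0,0,0,0,0,0.0009,-0.0048,0,0,0,0,0]'
python3 -m pendant '[0.0009,-0.0048,0,0,0,0,0,0.0009,-0.0048,0,0,0,0,0,0.0009,-0.0048,0,0,0,0,0,0.0013,-0.0047,0,0,0,0,0,0.0013,-0.0047,0,0,0,0,0,0.0013,-0.0047,0,0,0,0,0,0.0013,-0.0047,0,0,0,0,0,0.0017,-0.0046,0,0,0,0,0,0.0017,-0.0046,0,0,0,0,0,0.0009,-0.0023,0,0,0,0,0]'
python3 -m pendant '[0.0009,-0.0023,0,0,0,0,0,0.0009,-0.0023,0,0,0,0,0,0.0009,-0.0023,0,0,0,0,0,0,0,0,0,0,0,0,0,0,0,0,0,0,0]'
python3 - <<'E'
from h import *
s=observe();p=s["position"]
d=p[:2]-[.632,.218];print(s["width"],p,np.hypot(*d),np.arctan2(d[1],d[0])%(2*np.pi)-(np.pi-.049))
E
```

```text
clock: 52.18
position: [0.5759, -0.0262, 0.1296]
ee_rot: [2.659, 1.668, 0.002]
force: [2.7, -2.6, 5.4]
width: 0.239
gripper_force: 15.0
clock: 53.42
position: [0.5292, -0.011, 0.1293]
ee_rot: [2.66, 1.667, 0.001]
force: [0.6, -4.7, 6.4]
width: 0.233
gripper_force: 15.0
clock: 54.68
position: [0.4867, 0.0146, 0.1289]
ee_rot: [2.66, 1.67, 0.0]
force: [1.3, -2.9, 6.1]
width: 0.237
gripper_force: 15.0
clock: 55.92
position: [0.4514, 0.0456, 0.1287]
ee_rot: [-2.66, -1.671, 0.001]
force: [2.2, -3.2, 1.4]
width: 0.234
gripper_force: 15.0
clock: 56.55
position: [0.4463, 0.0511, 0.1286]
ee_rot: [-2.659, -1.671, 0.001]
force: [-0.5, -0.5, 0.4]
width: 0.237
gripper_force: 15.0
0.23732118568605237 [0.44630739 0.05109911 0.12864923] 0.2496750982513054 0.7811528311638392
```

Angle is about 0.78. Next I release, rise, retreat and verify.

```bash
python3 -m pendant '[0,0,0,0,0,0,0.036,0,0,0,0,0,0,0.036,0,0,0,0,0,0,0.036,0,0,0,0,0,0,0.036,0,0,-0.02,0,0,0,0.036,0,0,-0.03,0,0,0,0.036,0,0,-0.04,0,0,0,0.036,-0.03,-0.05,-0.01,0,0,0,0.036,-0.03,-0.05,0,0,0,0,0.036,0,0,0,0,0,0,0.036]'
python3 -m pendant '[-0.05,0,0,0,0,0,0.036,-0.05,0,0,0,0,0,0.036,-0.05,0,0,0,0,0,0.036,0,0,0,0,0,0,0.036,0,0,0,0,0,0,0.036]'
python3 - <<'E'
from h import *
for n,f in(("top","t17"),("scene","s17")):cv2.imwrite(f"pics/{f}.png",get_image(n)[:,:,::-1])
I=lambda f:cv2.imread(f"pics/{f}.png")
H=np.array([.632,.218]);u=np.pi-.049+.785;e=np.array([np.cos(u),np.sin(u)])
zt=.128-.0145+.061
for d in(.079,.143,.201):
  W=[*(H+e*d),zt];print(np.round(W,3))
  for n,f in(("scene","s17"),("top","t17")):
    q=proj(n,W)[0];print(n,q.round(1),[tuple(round(float(v),2) for v in r) for r in tab(n,I(f),q)])
for n,f in(("top","t17"),("scene","s17")):
  q=proj(n,[.446,.051,.155])[0].astype(int);c=I(f)[q[1]-12:q[1]+12,q[0]-10:q[0]+10].max(2)<50
  ys,xs=np.where(c);print(n,"knob",onz(n,(xs.mean()+q[0]-10,ys.mean()+q[1]-12),.155))
print(observe()["position"],observe()["force"])
E
```

```text
clock: 57.8
position: [0.3625, 0.0499, 0.2318]
ee_rot: [-2.643, -1.659, 0.021]
force: [0.5, -0.1, 0.6]
width: 0.397
gripper_force: 0.0
clock: 58.42
position: [0.2995, -0.0853, 0.2332]
ee_rot: [-2.653, -1.66, 0.028]
force: [-0.0, 0.7, -0.1]
width: 0.393
gripper_force: 0.0
[0.573 0.165 0.174]
scene [404.7 192.4] [(562.9, 161.3, 24.8, 10.9, -0.9)]
top [231.9 212.7] [(584.6, 169.4, 27.4, 11.9, -0.87), (564.1, 175.5, 8.7, 5.0, 1.46)]
[0.526 0.122 0.174]
scene [389.9 174.6] [(511.1, 121.2, 24.4, 10.1, -0.82)]
top [251.1 230.3] [(528.8, 130.5, 35.5, 15.8, -0.56)]
[0.483 0.083 0.174]
scene [377.  159.1] [(468.8, 78.3, 23.9, 11.0, -0.9)]
top [268.8 246.5] [(484.7, 89.1, 38.1, 15.7, -0.6)]
top knob [0.44671803 0.05240431 0.155     ]
scene knob [0.45084645 0.04927378 0.155     ]
[ 0.29973272 -0.08465859  0.23316022] [-0.03570494 -0.77903575 -0.35030576]
```

```bash
python3 -m pendant '[0,0,0,0,0,0,0.036,0,0,0,0,0,0,0.036,0,0,0,0,0,0,0.036,0,0,0,0,0,0,0.036,0,0,0,0,0,0,0.036,0,0,0,0,0,0,0.036,0,0,0,0,0,0,0.036,0,0,0,0,0,0,0.036]'; python3 -c "from cell import *;print(sign_off())"
```

```text
clock: 59.52
position: [0.299, -0.0855, 0.233]
ee_rot: [-2.652, -1.661, 0.027]
force: [0.4, -0.2, -0.2]
width: 0.393
gripper_force: 0.0
the job is handed in; nothing more can be done
None
```

I handed the job in at about 60 s: the last camera check showed all three tins hanging free on the rail, which rests at about 0.78 rad (45°), but `sign_off()` returned no verdict.

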